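# Demagnetise the long spacers

### The arm

A 6-joint arm with a two-finger parallel gripper is mounted at the origin on the work surface. World frame = base frame: x ahead of the robot, y to its left, z up, the work surface at z = 0. Lengths are in m, angles in degrees, forces in N, time in s.
With the tool pointing down it reaches from about 0.3 to 0.75 m from the base axis. Payload 8.5 kg.
Tool frame: the origin (TCP) lies midway between the tips of the shut fingers; the grasp point (between the pads) lies 19 mm behind it; z points along the fingers, y is the line along which they close (so a half turn about z gives the same grasp; the last joint's range is limited). The gripper opens to 85 mm and grips with 20 to 120 N. Pads are 22 mm wide; open, the fingers measure 114 mm over their backs; the gripper's body (76 mm by 85 mm) begins 54 mm behind the grasp point. The pads swing forward as they close: fully open they stand 13 mm farther back than shut.
Start: joints at [54.643, 21.807, 74.336, -0, 83.858, -12.336], TCP at [0.215, 0.506, 0.231] pointing down, gripper open.
Joint ranges: [-178.18, 178.18], [-50.72, 133.34], [12.68, 142.11], [-81.47, 261.47], [9.98, 163.14], [-165.26, 165.26]. Speed limits (degrees/s): [136.94, 136.94, 180, 180, 180, 180].

### API

Orientations are given as a 3x3 rotation matrix whose columns are the frame's x, y, z axes.
In Python, from rig import observe, optics, order, spotter gives the robot as it stands.
- The arm moves only by the tool move_arm, never from a script. Its argument "series" is text: rows parted by semicolons, each of 5 numbers parted by spaces: the shift along the tool's x, y, z in cm, then the turn about the tool's z in degrees, then the opening, from -1 (shut) to 1 (fully open). A call has 1 to 8 rows; each row is the pose to reach, as a shift and turn from the pose commanded when the call began, along the tool's axes at that moment; what a row does not reach only later rows make up. A row lasts 1/8 s, in which the tool goes at most 62.5 mm and 10.7 degrees, less where a joint would pass 70% of its speed; a pose out of reach is approached as far as the arm can. A call with a gripper value outside its range is refused whole. The fingers move at their own pace and stop on an object; "force" is the grip in N (left out, the last holds). Time passes only in rows, so rows that repeat a pose let the fingers close. It gives the time, the measured TCP pose, the force, the opening and the grip force at its end, in the units of the state.
- observe(): the state, without advancing time (a new reading comes with each control period).
- optics.get_image(name): name is "side" or "top" or "wrist"; returns a dict with "pixels" (384x512x3 uint8, blue, green, red), "camera_matrix" (3x3 intrinsics, pixels), "dist" ([k1, k2, p1, p2, k3] as OpenCV has them; the pictures are not rectified), "rvec" (rotation vector, rad) and "tvec" (3), from world to camera coordinates, as OpenCV has them. Camera axes: x right, y down, z forward; pixel columns grow to the right and rows downward; lengths in m; the calibration is good to about 2 mm. A picture is of the moment at which its call begins. There is no depth.
- order.close_job(): hands the job in; it is judged then, once.
Trained networks look in the newest picture that a camera, given by its name, has taken for a name from the list of things; names that differ only in an ending like _2 or _b are one class to them, and where a whole thing is asked for, a point or a joint stands for the part that bears it (a point fixed in the world has none). Each returns a list of dicts, best first, with "score" (0 to 1); they miss things now and then, are a little off and sometimes report something else, mostly with a low value. They report only what shows in the picture. A call takes as long as a camera call.
- spotter.find_in(thing, camera): "point" ([x, y, z] in m, in world coordinates, good to about 4 mm: the middle of the surface that is visible of it).
- spotter.cut_out(thing, camera): "pixels" (384x512 bool, what is visible of it).
- spotter.mark_of(thing, camera): "point" ([x, y, z] in m, in world coordinates, good to about 4 mm: a listed point, or the origin of a listed thing).
The state is a dict: "time_s": time; "q": joint angles; "qvel": joint speeds; "joint_efforts": joint torques, N m; "position": TCP position; "tool_rot": TCP orientation; "ft_force": force on the tool from outside, world axes, zero at the start; "wrist_torque": the same for the moment, N m; "grip_width": finger opening in m; "gripper_force": force on a finger pad.
Only numpy, scipy, OpenCV 4.12 (cv2) and the standard library are available. Lean on these libraries where they do the work, as an engineer would, in place of code of your own. Each camera call takes 0.05 s, during which the arm holds its last target. There are 200 camera calls.

### The job

Pick every long hex spacer out of the parts bin into the aluminium tub, leaving the other parts in the bin. Then set the demagnetiser's lever in line with its index pointer (do not shift the pointer), take the tub, press it down level on the middle of the sprung pad until the pad is fully down, and hold it there for four seconds. Finish with the lever pulled back to its off stop, toward the front, and the tub with all its spacers standing on the rubber mat; do not disturb the spool, can or screwdriver.

Things in the scene. Friction and masses are not known exactly. Their poses are not given: they have to be found in the camera images.
- bin: Blue open plastic parts bin fixed to the bench, 230 x 230 mm outside, 45 mm high, walls and floor 4 mm; origin at the centre of its underside, on the bench, z up. Small steel parts lie loose in it.
- spacer1: Long steel hexagonal spacer, the part wanted: a hexagonal bar 42 mm long, 14 mm across flats (16 mm across corners), 42 g, with a small dark threaded hole in each end. It lies on a flat on the bin floor. Origin at its middle, x along its length. Three to five long spacers are present (None if absent).
- spacer2: Long steel hexagonal spacer, the part wanted: a hexagonal bar 42 mm long, 14 mm across flats (16 mm across corners), 42 g, with a small dark threaded hole in each end. It lies on a flat on the bin floor. Origin at its middle, x along its length. Three to five long spacers are present (None if absent).
- spacer3: Long steel hexagonal spacer, the part wanted: a hexagonal bar 42 mm long, 14 mm across flats (16 mm across corners), 42 g, with a small dark threaded hole in each end. It lies on a flat on the bin floor. Origin at its middle, x along its length. Three to five long spacers are present (None if absent).
- spacer4: Long steel hexagonal spacer, the part wanted: a hexagonal bar 42 mm long, 14 mm across flats (16 mm across corners), 42 g, with a small dark threaded hole in each end. It lies on a flat on the bin floor. Origin at its middle, x along its length. Three to five long spacers are present (None if absent).
- spacer5: Long steel hexagonal spacer, the part wanted: a hexagonal bar 42 mm long, 14 mm across flats (16 mm across corners), 42 g, with a small dark threaded hole in each end. It lies on a flat on the bin floor. Origin at its middle, x along its length. Three to five long spacers are present (None if absent).
- short1: Short steel hexagonal spacer, 20 mm long, 14 mm across flats, not wanted; stays in the bin. Origin at its middle, x along its length.
- nut: Big steel hexagon nut lying flat in the bin, 24 mm across flats, 11 mm thick, not wanted. Origin at the centre of its underside.
- foot: Small round machine foot in the bin, rubber disc 28 mm across and 6 mm thick with a 20 mm steel boss on top, 20 mm high in all, not wanted. Origin at the centre of its underside.
- bracket: Small steel angle bracket in the bin, 30 x 26 mm foot with a 25 mm high flange at its -x end, not wanted. Origin at the centre of its foot's underside.
- tub: Loose open rectangular aluminium tub, 60 mm (its x) by 90 mm (its y) outside, 45 mm high, walls and floor 3 mm, empty mass about 0.16 kg; origin at the centre of its underside, z up. Can be gripped from above across its 60 mm width.
- mat: Thin black rubber mat fixed on the bench, 150 mm (x) by 130 mm (y), 4 mm thick; origin at the centre of its underside, on the bench.
- demag: Touch-operated bench demagnetiser, a fixed white box 140 mm (its x, front is -x) by 250 mm (its y), 40 mm high; origin at the centre of its underside. The black sprung pad is on its +y half (centre 50 mm to +y), the power lever on its -y half (75 mm to -y).
- pad_top (a point): Centre of the top face of the sprung pad (110 mm along demag x, 96 mm along demag y), 50 mm above the bench when up; it moves with the pad.
- pad (a joint): How far the pad is pressed down, m: 0 up, 0.008 fully down against its stop. Spring: starts to move at about 6 N and needs about 15 N at the bottom; a loaded tub merely standing on it does not press it.
- lever_knob (a point): Centre of the lever's black barrel-shaped grip, 24 mm diameter and 26 mm long along demag y, at the top of a thin rod, 100 mm from the hinge. Its own z axis points along the rod, away from the hinge.
- lever_hinge (a point): Hinge of lever and index pointer: 35 mm above the bench, axis along demag y; fixed to the demagnetiser.
- lever (a joint): Lever angle, rad: 0 is off, at its stop, leaning 0.75 rad from upright towards the front (demag -x); 0.75 is upright; grows towards demag +x up to 1.5. Stays where it is left (about 1.5 N at the grip moves it).
- index (a joint): Angle of the index pointer, rad, on the same scale as the lever: the lever is at the index when the two readings are equal (pointer and rod parallel). The pointer is stiff; leave it.
- index_tip (a point): Tip of the flat aluminium index pointer, 58 mm from the same hinge, its plane 18 mm to the +y side of the lever's (4 mm thick). Its own z axis points along the pointer, away from the hinge.
- spool: Bystander: empty grey plastic spool standing on the bench, 64 mm diameter, 40 mm high. Origin under its centre.
- can: Bystander: aluminium spray can standing on the bench, 52 mm diameter, 120 mm high. Origin under its centre.
- driver: Bystander: black-handled screwdriver lying on the bench, about 200 mm long. Origin near its middle, x along it.

How it is judged:
By the outcome, as a careful person would: the job done as asked, in the order asked, and still so for the second after the job is handed in, with the robot touching nothing.
Of spacer1, spacer2, spacer3, spacer4, spacer5 only 3 to 5 are there at a start; the rules pass over those that are not, and their reading is None.
At some moment in a run one of tub, spacer1, spacer2, spacer3, spacer4, spacer5 may be knocked a few centimetres aside while the robot is not near it.
Once in a run the grip may slacken for a moment while it holds something.
It also fails if it takes over 210 s, if anything falls off the work surface, if the arm or the gripper's body presses on something with over 40 N, if the wrist force passes 120 N, or if a joint passes its speed limit or range.

## Working session

There is one attempt and no reset: what is moved stays moved. The work goes in short steps, Python scripts to look and compute and a tool call to move; the robot and the scene stay as the last step left them, time stands still between calls to the robot, and variables do not carry over. Pictures are saved under pics/ and viewed, at most 14 in all, crops included, and the job is handed in when it is done.

Besides the shell and the picture viewer there is one more tool, called after ">>>" as a command line: name --argument value ..., lists and objects as JSON in quotes. move_arm: Moves the arm, as the interface text tells. Its arguments: {"type":"object","properties":{"series":{"type":"string"},"force":{"type":"number"}},"required":["series"]}

```bash
mkdir -p pics; ls; python3 - <<'E'
from rig import observe, optics, order, spotter
import cv2
s=observe(); print(s['time_s'],s['position'],s['tool_rot'],s['grip_width'])
for c in ("top","side"):
    im=optics.get_image(c); cv2.imwrite(f"pics/{c}0.png",im["pixels"])
for n in ["bin","spacer1","tub","mat","demag","pad_top","lever_knob","lever_hinge","index_tip","spool","can","driver","short1","nut","foot","bracket"]:
    for c in ("top",):
        print(n,c,[(round(d["score"],2),[round(float(v),3) for v in d["point"]]) for d in spotter.mark_of(n,c)][:7])
E
```

```text
pics
0.0 [0.21492655 0.50595957 0.23068983] [[-9.20370960e-01  3.91045414e-01 -8.83241901e-04]
 [ 3.91046263e-01  9.20370232e-01 -1.20678365e-03]
 [ 3.41002339e-04 -1.45607708e-03 -9.99998882e-01]] 0.08524584970952108
bin top [(0.9, [0.533, 0.239, -0.002])]
spacer1 top [(0.55, [0.611, 0.186, 0.013]), (0.51, [0.483, 0.17, 0.009]), (0.49, [0.46, 0.298, 0.011])]
tub top [(0.79, [0.472, -0.028, 0.001])]
mat top [(0.97, [0.645, -0.019, -0.003]), (0.61, [0.522, 0.301, 0.002])]
demag top [(0.61, [0.526, -0.266, -0.001])]
pad_top top [(0.68, [0.527, -0.218, 0.05]), (0.58, [0.527, -0.269, -0.002])]
lever_knob top [(0.71, [0.481, -0.34, 0.123])]
lever_hinge top [(0.64, [0.525, -0.344, 0.037])]
index_tip top [(0.63, [0.553, -0.323, 0.089])]
spool top [(0.61, [0.754, -0.1, 0.001]), (0.54, [0.478, -0.339, 0.121])]
can top [(0.63, [0.735, 0.176, -0.003]), (0.41, [0.482, 0.171, 0.009])]
driver top [(0.77, [0.317, 0.207, 0.0]), (0.5, [0.528, -0.344, 0.036])]
short1 top [(0.43, [0.468, 0.233, 0.005]), (0.39, [0.585, 0.319, 0.012]), (0.35, [0.755, -0.101, -0.003])]
nut top [(0.54, [0.522, 0.306, 0.005]), (0.5, [0.472, -0.027, -0.001])]
foot top [(0.48, [0.545, 0.176, 0.006])]
bracket top [(0.59, [0.467, 0.237, 0.003])]
```

View pics/top0.png

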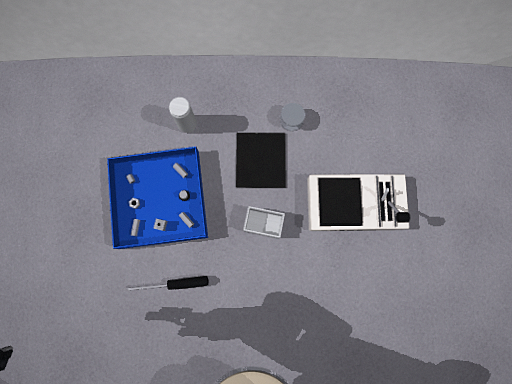

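View pics/side0.png

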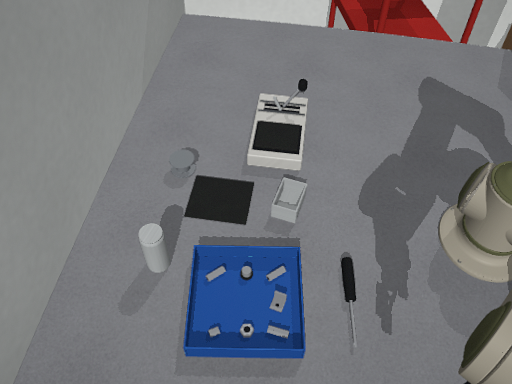

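Three long spacers in the top view: at (180,170), (187,219) and (136,227). The short one is at (131,178), nut (134,203), foot (184,195), bracket (160,224), tub (265,221), lever grip (403,217) and pointer to its left.

```bash
cat > h.py <<'E'
from rig import observe, optics, order, spotter
import cv2, numpy as np
def cam(c):
    im=optics.get_image(c); R=cv2.Rodrigues(np.array(im["rvec"],float))[0]
    return im,R,np.array(im["tvec"],float).reshape(3)
def ray(im,R,t,px):
    u=cv2.undistortPoints(np.array(px,float).reshape(-1,1,2),np.array(im["camera_matrix"]),np.array(im["dist"])).reshape(-1,2)
    d=np.c_[u,np.ones(len(u))]@R; return -R.T@t,d
def onplane(im,R,t,px,z):
    o,d=ray(im,R,t,px); return o+d*((z-o[2])/d[:,2])[:,None]
def rects(thing,c,z,cm=None):
    """masks -> centre, size, long-axis yaw on plane z"""
    im,R,t=cm or cam(c); out=[]
    for r in spotter.cut_out(thing,c):
        m=r["pixels"].astype(np.uint8)
        cs=cv2.findContours(m,cv2.RETR_EXTERNAL,cv2.CHAIN_APPROX_NONE)[0]
        if not cs: continue
        k=max(cs,key=len).reshape(-1,2)
        P=onplane(im,R,t,k,z)[:,:2]
        (cx,cy),(w,h),a=cv2.minAreaRect((P*1000).astype(np.float32))
        if w<h: a+=90; w,h=h,w
        out.append((round(r["score"],2),round(cx/1000,4),round(cy/1000,4),round(w,1),round(h,1),round((a+90)%180-90,1)))
    return out
def go(p,yaw_y):
    """shift (cm, tool axes) and turn to put TCP at p with tool y along yaw_y deg (mod 180)"""
    s=observe(); R=np.array(s["tool_rot"]); d=R.T@(np.array(p)-s["position"])*100
    cur=np.degrees(np.arctan2(R[1,1],R[0,1])); dy=(yaw_y-cur+90)%180-90
    print("shift",d.round(2),"turn",round(-dy,1),"rows>=",round(max(np.linalg.norm(d)/6.25,abs(dy)/10.7),1),"q6",round(float(s["q"][5]),1))
E
python3 - <<'E'
from h import *
for n,z in (("spacer1",.016),("short1",.016),("tub",.045),("demag",.04),("pad",.05),("bin",.045)):
    print(n); [print("  ",r) for r in rects(n,"top",z)]
go([.48,.17,.2],0)
E
```

```text
spacer1
   (0.57, 0.461, 0.2967, 43.7, 17.4, -5.6)
   (0.52, 0.6077, 0.188, 43.6, 14.6, 45.8)
short1
   (0.5, 0.5852, 0.317, 19.4, 14.5, 47.1)
tub
   (0.81, 0.4726, -0.0274, 93.4, 67.2, 79.6)
demag
   (0.67, 0.5263, -0.266, 258.3, 144.4, -90.0)
   (0.32, 0.7468, -0.1001, 76.5, 59.2, -17.7)
pad
   (0.74, 0.5245, -0.2152, 112.2, 98.2, 1.0)
bin
   (0.79, 0.5328, 0.2399, 238.9, 233.0, -82.2)
shift [-37.53 -20.58   3.13] turn 67.0 rows>= 6.9 q6 -12.3
```

```bash
python3 - <<'E'
from h import *
go([.461,.297,.16],84.4)
E
```

```text
shift [-30.81  -9.64   7.13] turn -17.4 rows>= 5.3 q6 -12.3
```

>>> move_arm --series "-5.1 -1.6 1.2 -3 0; -10.2 -3.2 2.4 -6 0; -15.4 -4.8 3.6 -9 0; -20.5 -6.4 4.8 -12 0; -25.6 -8 5.9 -15 0; -30.8 -9.6 7.1 -17.4 0; -30.8 -9.6 7.1 -17.4 0; -30.8 -9.6 7.1 -17.4 0" --force 40

```text
time_s: 2.5
position: [0.4608, 0.2976, 0.1604]
tool_rot: [[-0.995, 0.098, -0.0], [0.098, 0.995, 0.0], [0.0, 0.0, -1.0]]
ft_force: [0.2, -0.4, 0.4]
grip_width: 0.0422
gripper_force: 0.0
```

```bash
python3 - <<'E'
from h import *
cm=cam("wrist"); cv2.imwrite("pics/w1.png",cm[0]["pixels"])
for n,z in (("spacer1",.016),("short1",.016)):
    print(n); [print("  ",r) for r in rects(n,"wrist",z,cm)]
s=observe();print(s['position'],s['grip_width'])
go([.461,.297,.008],84.4)
E
```

```text
spacer1
   (0.97, 0.4797, 0.1695, 42.3, 16.3, 42.3)
   (0.85, 0.4588, 0.2968, 44.6, 16.1, -9.3)
   (0.52, 0.5827, 0.3172, 27.6, 15.2, 32.3)
short1
   (0.51, 0.5826, 0.3171, 27.9, 15.4, 32.8)
[0.46025367 0.29825588 0.16075588] 0.042831964971761914
shift [-0.08 -0.12 15.28] turn 0.1 rows>= 2.4 q6 -63.9
```

View pics/w1.png

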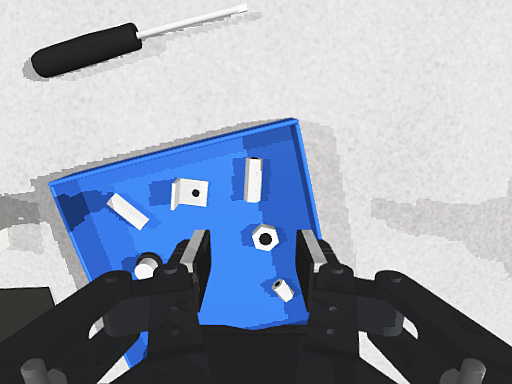

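The spacer (254,180) sits under the gripper with clear space around it; bracket is at (190,193), nut at (265,237). Descend and grip.

>>> move_arm --series "0 -0.1 5 1.5 -0.05; 0 -0.1 10 1.5 -0.05; 0 -0.1 13 1.5 -0.05; 0 -0.1 15.4 1.5 -0.05; 0 -0.1 15.4 1.5 -0.05; 0 -0.1 15.4 1.5 -1; 0 -0.1 15.4 1.5 -1; 0 -0.1 15.4 1.5 -1"

```text
time_s: 3.65
position: [0.4614, 0.2969, 0.0077]
tool_rot: [[-0.992, 0.124, 0.002], [0.124, 0.992, 0.001], [-0.002, 0.002, -1.0]]
ft_force: [-2.5, 0.4, 7.5]
grip_width: 0.0137
gripper_force: 39.3
```

>>> move_arm --series "0 0 0 0 -1; 0 0 0 0 -1; 0 0 -3 0 -1; 0 0 -8 0 -1; 0 0 -13 0 -1; 0 0 -13 0 -1"

```text
time_s: 4.4
position: [0.4624, 0.297, 0.1405]
tool_rot: [[-0.992, 0.124, 0.008], [0.124, 0.992, 0.003], [-0.008, 0.004, -1.0]]
ft_force: [-0.5, 0.4, -1.1]
grip_width: 0.0141
gripper_force: 39.4
```

```bash
python3 - <<'E'
from h import *
cm=cam("wrist"); print(rects("spacer1","wrist",.13,cm))
print(rects("tub","top",.045))
s=observe();print(s['position'],s['grip_width'],s['gripper_force'])
go([.474,-.05,.15],79.6)
E
```

```text
[(0.97, 0.4434, 0.2274, 24.2, 9.2, 42.3)]
[(0.89, 0.473, -0.0273, 90.0, 63.2, 79.0)]
[0.46029273 0.29610999 0.13519309] 0.013886727912026558 39.35505151748657
shift [ -5.65 -34.18  -1.45] turn 3.3 rows>= 5.5 q6 -62.5
```

>>> move_arm --series "-0.9 -5.5 -0.3 0.5 -1; -1.9 -11 -0.5 1 -1; -2.8 -16.5 -0.5 1.5 -1; -3.7 -22 -0.5 2.2 -1; -4.6 -27.5 -0.5 3 -1; -5.3 -33 -0.5 3.3 -1; -5.3 -33 -0.5 3.3 -1; -5.3 -33 -0.5 3.3 -1"

```text
time_s: 5.6
position: [0.4721, -0.0373, 0.1405]
tool_rot: [[-0.983, 0.181, -0.002], [0.181, 0.983, 0.001], [0.002, 0.001, -1.0]]
ft_force: [0.2, 0.9, -0.4]
grip_width: 0.0136
gripper_force: 39.4
```

```bash
python3 - <<'E'
from h import *
s=observe();print(s['position'],s['grip_width'],s['gripper_force'])
go([.471,-.039,.027],79.3)
print(rects("tub","wrist",.045,cam("wrist")))
E
```

```text
[ 0.47213733 -0.0372917   0.14048945] 0.01358328891384157 39.40352462232113
shift [ 0.06 -0.19 11.35] turn 0.3 rows>= 1.8 q6 -98.4
[(0.59, 0.4703, -0.0279, 91.2, 66.6, 78.0)]
```

>>> move_arm --series "0 0 5 0 -1; 0 0 9 0 -1; 0 0 11.3 0 -1; 0 0 11.3 0 -1; 0 0 11.3 0 -0.5; 0 0 11.3 0 -0.5; 0 0 5 0 -0.5; 0 0 -1 0 -0.3"

```text
time_s: 6.7
position: [0.4724, -0.0375, 0.1537]
tool_rot: [[-0.984, 0.181, 0.0], [0.181, 0.984, -0.0], [-0.0, -0.0, -1.0]]
ft_force: [1.0, 0.4, -0.5]
grip_width: 0.0299
gripper_force: 0.0
```

```bash
python3 - <<'E'
from h import *
cm=cam("top"); print(rects("tub","top",.045,cm)); print(rects("spacer1","top",.016,cm)); print([(round(d["score"],2),d["point"]) for d in spotter.find_in("spacer1","top")])
s=observe();print(s['position'],s['grip_width'])
go([.481,.170,.14],42.3+90)
E
```

```text
[(0.89, 0.4545, -0.0243, 89.7, 32.3, 72.0), (0.28, 0.7481, 0.1823, 102.3, 52.3, 26.3)]
[(0.53, 0.609, 0.1893, 39.9, 14.6, 45.8)]
[(0.19, [0.5833, 0.3158, 0.0175])]
[ 0.47281318 -0.03763366  0.15272778] 0.03008084764091728
shift [ 2.95 20.57  1.25] turn -52.7 rows>= 4.9 q6 -98.5
```

>>> move_arm --series "0.5 3.5 0 -9 -0.1; 1 7 0.2 -18 -0.1; 1.5 10.5 0.4 -27 -0.1; 2 14 0.6 -36 -0.1; 2.5 17.5 1 -45 -0.1; 2.9 20.6 1.2 -52.7 -0.1; 2.9 20.6 1.2 -52.7 -0.1; 2.9 20.6 1.2 -52.7 -0.1"

```text
time_s: 7.9
position: [0.4809, 0.1697, 0.1386]
tool_rot: [[-0.741, -0.672, -0.002], [-0.672, 0.741, -0.0], [0.002, 0.001, -1.0]]
ft_force: [0.2, -0.4, -0.1]
grip_width: 0.0384
gripper_force: 0.0
```

```bash
python3 - <<'E'
from h import *
cm=cam("wrist"); cv2.imwrite("pics/w2.png",cm[0]["pixels"]);print(rects("spacer1","wrist",.014,cm))
print([(round(d["score"],2),d["point"].round(4) if hasattr(d["point"],"round") else d["point"]) for d in spotter.mark_of("spacer1","wrist")])
print(rects("tub","top",.045,cam("top")))
s=observe();print(s['position'],s['grip_width'])
go([.481,.170,.007],132.3)
E
```

```text
[(0.79, 0.4731, -0.0345, 43.5, 16.6, -10.4), (0.72, 0.4809, 0.1664, 43.3, 15.2, 42.5)]
[(0.89, [0.4773, 0.1693, 0.0116]), (0.68, [0.4746, -0.0378, 0.0142])]
[(0.92, 0.4728, -0.028, 91.4, 62.0, 78.6)]
[0.48137745 0.16954406 0.1393136 ] 0.038487103689916556
shift [-0.    0.06 13.23] turn -0.1 rows>= 2.1 q6 -126.1
```

View pics/w2.png

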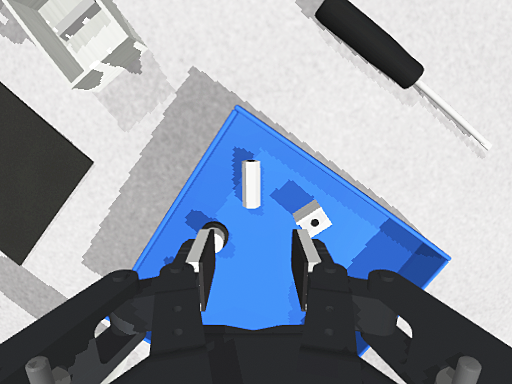

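The first spacer lies in the tub (around (90,40)); the second (251,183) is centred under the fingers, foot at (215,237) clear.

>>> move_arm --series "0 -0.1 5 0 -0.05; 0 -0.1 9 0 -0.05; 0 -0.1 11.5 0 -0.05; 0 -0.1 13.2 0 -0.05; 0 -0.1 13.2 0 -0.05; 0 -0.1 13.2 0 -1; 0 -0.1 13.2 0 -1; 0 -0.1 13.2 0 -1"

```text
time_s: 9.15
position: [0.4825, 0.1694, 0.0083]
tool_rot: [[-0.74, -0.673, 0.002], [-0.673, 0.74, 0.0], [-0.001, -0.001, -1.0]]
ft_force: [-0.9, -2.0, 6.8]
grip_width: 0.0138
gripper_force: 39.4
```

>>> move_arm --series "0 0 0 0 -1; 0 0 0 0 -1; 0 0 -3 0 -1; 0 0 -8 0 -1; 0 0 -13 0 -1; 0 0 -13 0 -1"

```text
time_s: 9.9
position: [0.4835, 0.1697, 0.1409]
tool_rot: [[-0.74, -0.673, 0.008], [-0.673, 0.74, 0.001], [-0.006, -0.005, -1.0]]
ft_force: [0.1, 0.6, -0.1]
grip_width: 0.0136
gripper_force: 39.4
```

```bash
python3 - <<'E'
from h import *
s=observe();print(s['position'],s['grip_width'],s['gripper_force'])
print(rects("tub","top",.045,cam("top")))
go([.475,-.016,.14],78.8)
E
```

```text
[0.48353123 0.16973953 0.14092159] 0.013563601839530405 39.422728568315506
[(0.7, 0.4727, -0.0273, 88.1, 63.5, 79.7), (0.17, 0.7472, 0.1827, 103.4, 54.4, 27.3)]
shift [ 12.97 -13.27  -0.28] turn 53.5 rows>= 5.0 q6 -126.2
```

>>> move_arm --series "2.2 -2.2 0 9 -1; 4.4 -4.4 0 18 -1; 6.6 -6.6 0 27 -1; 8.8 -8.8 0 36 -1; 11 -11 0 45 -1; 13 -13.3 0 53.5 -1; 13 -13.3 0 53.5 -1; 13 -13.3 0 53.5 -1"

```text
time_s: 11.0
position: [0.4748, -0.0158, 0.1365]
tool_rot: [[-0.981, 0.193, -0.002], [0.193, 0.981, 0.001], [0.002, 0.0, -1.0]]
ft_force: [-0.6, 0.6, -0.3]
grip_width: 0.014
gripper_force: 39.4
```

```bash
python3 - <<'E'
from h import *
s=observe();print(s['position'],s['grip_width'],s['gripper_force'])
go([.475,-.016,.03],79)
print(rects("tub","top",.045,cam("top")),rects("tub","wrist",.045,cam("wrist")))
E
```

```text
[ 0.47480407 -0.01584021  0.13645286] 0.013956426786290043 39.422328025102615
shift [-0.04 -0.02 10.65] turn -0.1 rows>= 1.7 q6 -95.1
[(0.53, 0.4518, -0.0227, 89.8, 20.0, 79.0)] [(0.7, 0.4704, -0.0288, 90.2, 67.3, 79.0)]
```

>>> move_arm --series "0 0 5 0 -1; 0 0 8.5 0 -1; 0 0 10.6 0 -1; 0 0 10.6 0 -1; 0 0 10.6 0 -0.5; 0 0 10.6 0 -0.5; 0 0 5 0 -0.5; 0 0 -1 0 -0.3"

```text
time_s: 12.2
position: [0.475, -0.0163, 0.1492]
tool_rot: [[-0.981, 0.195, -0.0], [0.195, 0.981, 0.0], [0.0, 0.0, -1.0]]
ft_force: [0.6, -0.5, 0.4]
grip_width: 0.03
gripper_force: 0.0
```

```bash
python3 - <<'E'
from h import *
s=observe();print(s['position'],s['grip_width'])
print(rects("spacer1","top",.016,cam("top")))
go([.608,.188,.14],135.8)
E
```

```text
[ 0.47498797 -0.01631866  0.1492449 ] 0.029964891473412875
[(0.39, 0.6084, 0.1886, 38.1, 10.9, 45.8)]
shift [-8.77 22.63  1.44] turn -57.0 rows>= 5.3 q6 -95.1
```

>>> move_arm --series "-1.4 3.6 0 -9 -0.1; -2.8 7.2 0.2 -18 -0.1; -4.2 10.8 0.4 -27 -0.1; -5.6 14.4 0.6 -36 -0.1; -7 18 1 -46 -0.1; -8.8 22.6 1.4 -56 -0.1; -8.8 22.6 1.4 -57 -0.1; -8.8 22.6 1.4 -57 -0.1"

```text
time_s: 13.3
position: [0.6052, 0.1879, 0.1333]
tool_rot: [[-0.698, -0.716, -0.0], [-0.716, 0.698, -0.0], [0.0, 0.0, -1.0]]
ft_force: [0.2, -0.7, -0.5]
grip_width: 0.0384
gripper_force: 0.0
```

```bash
python3 - <<'E'
from h import *
cm=cam("wrist"); cv2.imwrite("pics/w3.png",cm[0]["pixels"]);print(rects("spacer1","wrist",.014,cm))
print([(round(d["score"],2),d["point"]) for d in spotter.mark_of("spacer1","wrist")])
s=observe();print(s['position'],s['grip_width'])
go([.608,.188,.007],135.8)
E
```

```text
[(0.78, 0.6095, 0.1871, 44.0, 15.5, 43.7), (0.68, 0.5228, 0.3002, 30.1, 25.5, -85.3)]
[(0.81, [0.6104, 0.1857, 0.0107])]
[0.60533544 0.18732876 0.1337148 ] 0.038775755263360544
shift [-0.23 -0.14 12.67] turn -0.1 rows>= 2.0 q6 -129.2
```

View pics/w3.png

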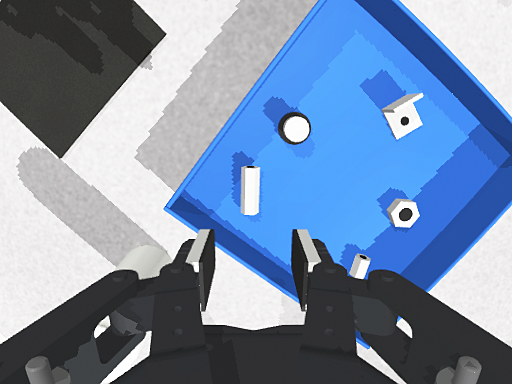

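The last spacer (250,190) is nearly centred, the walls and foot (295,128) are clear.

>>> move_arm --series "-0.2 -0.2 5 1 -0.05; -0.2 -0.2 9 1 -0.05; -0.2 -0.2 11 1 -0.05; -0.2 -0.2 12.7 1 -0.05; -0.2 -0.2 12.7 1 -0.05; -0.2 -0.2 12.7 1 -1; -0.2 -0.2 12.7 1 -1; -0.2 -0.2 12.7 1 -1"

```text
time_s: 14.45
position: [0.609, 0.1882, 0.0076]
tool_rot: [[-0.71, -0.704, 0.002], [-0.704, 0.71, 0.0], [-0.002, -0.002, -1.0]]
ft_force: [-1.4, -1.0, 5.8]
grip_width: 0.0138
gripper_force: 39.4
```

>>> move_arm --series "0 0 0 0 -1; 0 0 0 0 -1; 0 0 -3 0 -1; 0 0 -8 0 -1; 0 0 -13 0 -1; 0 0 -13 0 -1"

```text
time_s: 15.2
position: [0.6101, 0.1885, 0.1409]
tool_rot: [[-0.71, -0.704, 0.009], [-0.704, 0.71, 0.001], [-0.007, -0.005, -1.0]]
ft_force: [-0.6, 0.2, -0.7]
grip_width: 0.014
gripper_force: 39.4
```

```bash
python3 - <<'E'
from h import *
s=observe();print(s['position'],s['grip_width'],s['gripper_force'])
cm=cam("top");print(rects("tub","top",.045,cm),rects("spacer1","top",.016,cm)); cv2.imwrite("pics/t4.png",cv2.resize(cm[0]["pixels"][130:260,90:310],None,fx=3,fy=3))
go([.473,-.027,.14],79)
E
```

```text
[0.61006032 0.18853341 0.14086648] 0.014007815341901602 39.366355240345
[(0.6, 0.4746, -0.0285, 91.1, 65.1, 79.7)] [(0.63, 0.4683, -0.059, 41.5, 15.2, -12.6), (0.5, 0.6376, -0.0196, 144.9, 128.2, 0.4), (0.43, 0.4745, -0.0152, 43.9, 16.5, -9.2)]
shift [24.73 -5.77 -0.44] turn 55.8 rows>= 5.2 q6 -128.2
```

View pics/t4.png

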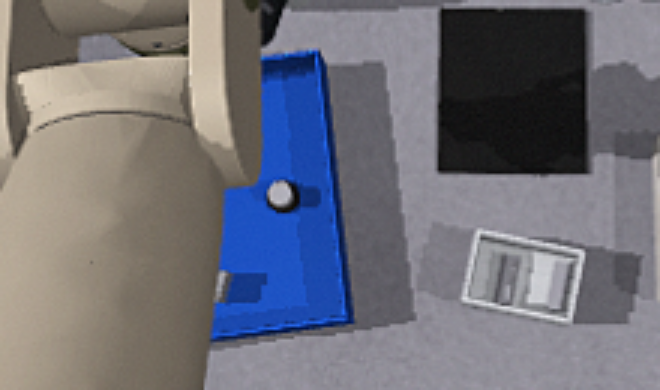

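Two spacers lie in the tub (at (553,283) and (503,278) in the crop), with a gap between; drop the third there.

>>> move_arm --series "4.2 -0.9 0 9 -1; 8.4 -2 0 18 -1; 12.6 -3 0 27 -1; 16.8 -4 0 36 -1; 21 -5.5 0 46 -1; 25.5 -6.3 0 55 -1; 25.5 -6.3 0 55.8 -1; 25.5 -6.3 0 55.8 -1"

```text
time_s: 16.35
position: [0.4718, -0.0359, 0.1357]
tool_rot: [[-0.982, 0.19, -0.001], [0.19, 0.982, 0.001], [0.001, 0.0, -1.0]]
ft_force: [0.6, 0.5, -0.5]
grip_width: 0.0138
gripper_force: 39.4
```

```bash
python3 - <<'E'
from h import *
s=observe();print(s['position'],s['grip_width'],s['gripper_force'])
go([.4715,-.034,.03],79)
print(rects("tub","wrist",.045,cam("wrist")),rects("tub","top",.045,cam("top")))
E
```

```text
[ 0.4717525  -0.03587074  0.13567513] 0.013757181644807813 39.37690168619156
shift [ 0.05  0.17 10.57] turn 0.0 rows>= 1.7 q6 -97.8
[(0.63, 0.4702, -0.0288, 90.0, 66.2, 78.8)] [(0.49, 0.4461, -0.0413, 51.7, 16.8, 82.1)]
```

>>> move_arm --series "0 0.1 5 0 -1; 0 0.1 8.5 0 -1; 0 0.1 10.6 0 -1; 0 0.1 10.6 0 -1; 0 0.1 10.6 0 -0.5; 0 0.1 10.6 0 -0.5; 0 0.1 5 0 -0.5; 0 0.1 -3 0 -0.5"

```text
time_s: 17.55
position: [0.4716, -0.035, 0.1507]
tool_rot: [[-0.982, 0.191, -0.001], [0.191, 0.982, 0.0], [0.001, 0.0, -1.0]]
ft_force: [0.3, -0.7, 0.3]
grip_width: 0.0213
gripper_force: 0.0
```

>>> move_arm --series "-0.9 -5.5 -0.5 0 -0.5; -1.8 -11 -1 0 -0.5; -2.5 -16 -1 0 -0.5; -2.5 -16 -1 0 -0.5; -2.5 -16 -1 0 -0.5"

```text
time_s: 18.18
position: [0.4658, -0.1966, 0.1592]
tool_rot: [[-0.982, 0.191, 0.0], [0.191, 0.982, -0.0], [-0.0, 0.0, -1.0]]
ft_force: [0.6, 0.6, 0.2]
grip_width: 0.0218
gripper_force: 0.0
```

```bash
python3 - <<'E'
from h import *
s=observe();print(s['position'],s['grip_width'])
cm=cam("top");print(rects("tub","top",.045,cm),rects("spacer1","top",.016,cm)); cv2.imwrite("pics/t5.png",cv2.resize(cm[0]["pixels"][130:260,100:430],None,fx=2.4,fy=2.4))
cs=cam("side"); 
for n in ("lever_knob","lever_hinge","index_tip","pad_top"):
  for c in ("top","side"):
    print(n,c,[(round(d["score"],2),np.round(d["point"],4)) for d in spotter.mark_of(n,c)][:2])
cv2.imwrite("pics/s5.png",cv2.resize(cs[0]["pixels"][60:190,220:350],None,fx=4.5,fy=4.5))
E
```

```text
[ 0.46580468 -0.19660012  0.15921278] 0.02181091253718358
[(0.94, 0.4731, -0.0277, 90.4, 65.0, 78.4)] [(0.51, 0.474, -0.0151, 43.9, 17.6, -13.6), (0.45, 0.473, -0.0343, 41.5, 15.2, -13.8)]
lever_knob top [(0.63, array([0.5227, 0.3053, 0.0036]))]
lever_knob side [(0.46, array([ 0.4764, -0.3427,  0.1202]))]
lever_hinge top []
lever_hinge side [(0.63, array([ 0.5274, -0.3426,  0.034 ]))]
index_tip top []
index_tip side [(0.42, array([ 0.549 , -0.3225,  0.0907]))]
pad_top top [(0.59, array([ 0.5267, -0.2179,  0.049 ]))]
pad_top side [(0.58, array([ 0.5229, -0.22  ,  0.0501])), (0.54, array([ 7.523e-01, -1.013e-01,  5.000e-04]))]
```

View pics/t5.png

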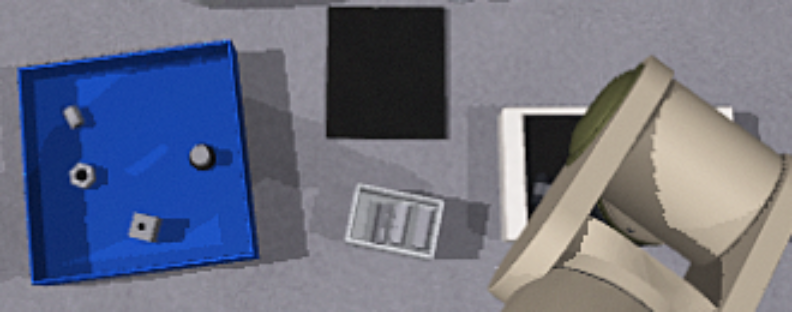

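View pics/s5.png

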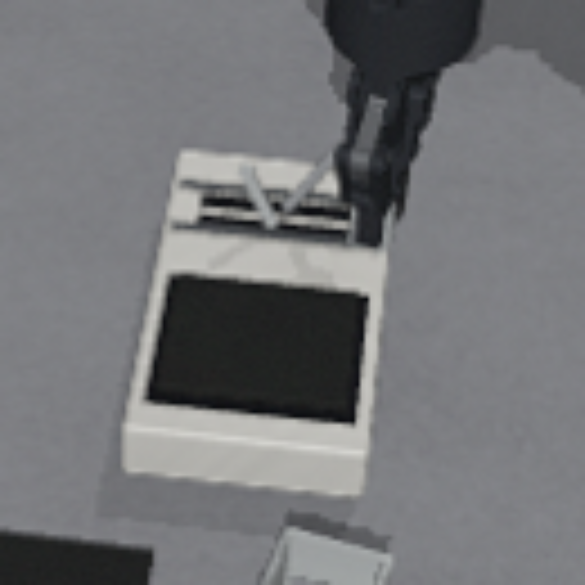

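All three spacers are side by side in the tub (crop (370–430,222)); the bin has only the short spacer, nut, foot and bracket. In the side crop the pointer leans back (tip (248,170), hinge (273,222)). I go for a closer wrist view of the lever.

>>> move_arm --series "-2.5 0 -3 -6 -0.3; -5 1 -5 -11 -0.3; -6.8 1.5 -6 -11 -0.3; -6.8 1.5 -6 -11 -0.3; -6.8 1.5 -6 -11 -0.3; -6.8 1.5 -6 -11 -0.3"

```text
time_s: 19.52
position: [0.5348, -0.1952, 0.2184]
tool_rot: [[-1.0, 0.001, -0.001], [0.001, 1.0, 0.001], [0.001, 0.001, -1.0]]
ft_force: [0.2, 0.0, -0.5]
grip_width: 0.0298
gripper_force: 0.0
```

```bash
python3 - <<'E'
from h import *
s=observe();print(s['position'],np.round(s['tool_rot'],3).tolist(),s['q'][5])
cm=cam("wrist"); im,R,t=cm; print("cam",-R.T@t)
cv2.imwrite("pics/w6.png",im["pixels"])
for n in ("lever_knob","lever_hinge","index_tip","pad_top"):
    r=spotter.mark_of(n,"wrist")[:1]
    for d in r:
        p=cv2.projectPoints(np.array([d["point"]],float),R,t,np.array(im["camera_matrix"]),np.array(im["dist"]))[0].ravel()
        print(n,round(d["score"],2),np.round(d["point"],4),p.round(1))
E
```

```text
[ 0.53483273 -0.19524715  0.21839103] [[-1.0, 0.001, -0.001], [0.001, 1.0, 0.001], [0.001, 0.001, -1.0]] -121.91424087237449
cam [ 0.46866464 -0.19577362  0.36006267]
lever_knob 0.97 [ 0.4767 -0.345   0.1226] [ 62.9 123.5]
lever_hinge 0.76 [ 0.5237 -0.3433  0.0315] [118.8 162.8]
index_tip 0.54 [ 0.5528 -0.3245  0.0875] [116.8 203.1]
pad_top 0.85 [ 0.5229 -0.2178  0.0497] [231.2 164.4]
```

View pics/w6.png

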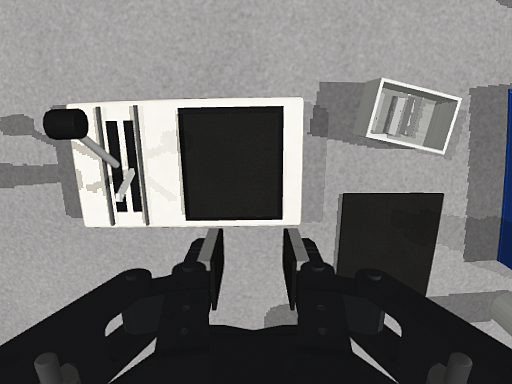

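The wrist view shows grip (66,123), rod to (118,163), pointer tip at (122,199), tilted opposite way. Go to the grip and take it by its ends.

>>> move_arm --series "2 -5 0 0 0; 4 -10 0.5 0 0; 5.8 -14.9 1 0 0; 5.8 -14.9 1 0 0; 5.8 -14.9 5 0 0; 5.8 -14.9 8 0 0; 5.8 -14.9 10.3 0 0; 5.8 -14.9 10.3 0 0"

```text
time_s: 20.78
position: [0.4773, -0.3429, 0.1147]
tool_rot: [[-1.0, -0.0, -0.002], [-0.0, 1.0, 0.003], [0.002, 0.003, -1.0]]
ft_force: [0.4, -0.2, 1.0]
grip_width: 0.0425
gripper_force: 0.0
```

>>> move_arm --series "0 0 0 0 -1; 0 0 0 0 -1; 0 0 0 0 -1; 0 0 0 0 -1" --force 25

```text
time_s: 21.28
position: [0.4779, -0.3434, 0.117]
tool_rot: [[-1.0, -0.0, 0.001], [-0.0, 1.0, 0.0], [-0.001, 0.0, -1.0]]
ft_force: [-0.4, 5.1, 2.8]
grip_width: 0.0252
gripper_force: 28.7
```

```bash
python3 - <<'E'
from h import *
s=observe();print(s['position'],s['grip_width'],s['gripper_force'],s['ft_force'])
h=np.array([.525,-.3435,.035])
k=s['position']+[0,0,.008]; a0=np.arctan2(k[0]-h[0],k[2]-h[2]); r=np.hypot(k[0]-h[0],k[2]-h[2]); print(a0,r)
for a in np.linspace(-.5,.47,9): 
    p=h+.1*np.array([np.sin(a),0,np.cos(a)])-(h+.1*np.array([np.sin(-.5),0,np.cos(-.5)]));print(round(a,3),(p*100).round(2))
E
```

```text
[ 0.47786898 -0.34342348  0.11704655] 0.025225223960051946 28.673458099365234 [-0.37480557  5.08904048  2.78888797]
-0.48219760727043 0.101635202066837
-0.5 [0. 0. 0.]
-0.379 [1.1  0.   0.52]
-0.258 [2.25 0.   0.89]
-0.136 [3.44 0.   1.13]
-0.015 [4.64 0.   1.22]
0.106 [5.85 0.   1.17]
0.228 [7.05 0.   0.97]
0.349 [8.21 0.   0.62]
0.47 [9.32 0.   0.14]
```

>>> move_arm --series "-1.1 0 -0.5 0 -1; -2.25 0 -0.9 0 -1; -3.45 0 -1.1 0 -1; -4.65 0 -1.2 0 -1; -5.85 0 -1.2 0 -1; -7.05 0 -1 0 -1; -8.2 0 -0.6 0 -1; -9.3 0 -0.15 0 -1"

```text
time_s: 22.28
position: [0.5715, -0.3423, 0.1195]
tool_rot: [[-1.0, -0.001, 0.002], [-0.001, 1.0, 0.002], [-0.002, 0.002, -1.0]]
ft_force: [-0.6, 10.5, 8.8]
grip_width: 0.0253
gripper_force: 27.4
```

>>> move_arm --series "0 0 0 0 -1; 0 0 0 0 0; 0 0 0 0 0; 0 0 -4 0 0; 0 0 -9 0 0; 1 5 -10 0 0; 1 10 -10 0 0; 1 10 -10 0 0"

```text
time_s: 23.28
position: [0.5605, -0.2417, 0.2185]
tool_rot: [[-1.0, -0.002, 0.001], [-0.002, 1.0, -0.001], [-0.001, -0.001, -1.0]]
ft_force: [-0.1, -1.0, 0.0]
grip_width: 0.0427
gripper_force: 0.0
```

```bash
python3 - <<'E'
from h import *
s=observe();print(s['position'],np.round(s['tool_rot'],3).tolist(),s['q'][5])
cm=cam("wrist"); im,R,t=cm; print("cam",-R.T@t)
pr=lambda P:cv2.projectPoints(np.array(P,float).reshape(-1,3),R,t,np.array(im["camera_matrix"]),np.array(im["dist"]))[0].reshape(-1,2)
for n in ("lever_knob","lever_hinge","index_tip","pad_top"):
    for d in spotter.mark_of(n,"wrist")[:1]:
        print(n,round(d["score"],2),np.round(d["point"],4),pr(d["point"]).round(1))
p=pr([.535,-.335,.09])[0].astype(int); x0=max(p[0]-80,0);y0=max(p[1]-60,0); print(x0,y0)
cv2.imwrite("pics/w7.png",cv2.resize(im["pixels"][y0:y0+120,x0:x0+160],None,fx=5,fy=5,interpolation=cv2.INTER_CUBIC))
cv2.imwrite("w7full.png",im["pixels"]); np.savez("w7.npz",R=R,t=t,K=im["camera_matrix"],D=im["dist"])
E
```

```text
[ 0.56053559 -0.24169902  0.21847358] [[-1.0, -0.002, 0.001], [-0.002, 1.0, -0.001], [-0.001, -0.001, -1.0]] -124.56843190772206
cam [ 0.49409709 -0.24227392  0.35998797]
lever_knob 0.92 [ 0.5587 -0.3453  0.1314] [[122.  194.8]]
lever_hinge 0.74 [ 0.5255 -0.3429  0.0303] [[159.4 139.7]]
index_tip 0.63 [ 0.5222 -0.344   0.0318] [[157.8 136.7]]
pad_top 0.77 [ 0.5253 -0.2177  0.0457] [[277.  140.8]]
69 96
```

View pics/w7.png

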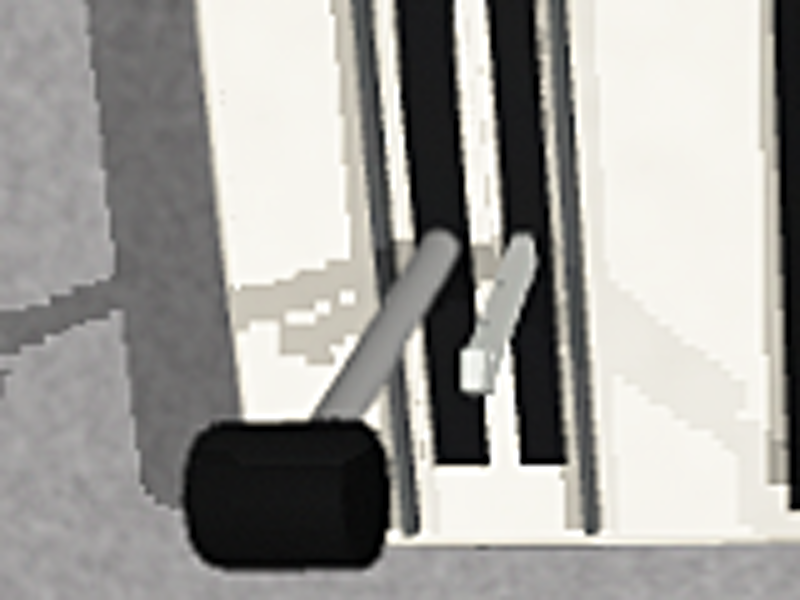

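The pointer's end face is at crop (476,369), its root at (523,243); the lever grip is centred at (286,496), rod root (440,243).

```bash
cat > ang.py <<'E'
from h import *
f=np.load("w7.npz"); im={"camera_matrix":f["K"],"dist":f["D"]}; R,t=f["R"],f["t"]
def yp(px,y):
    o,d=ray(im,R,t,px); return o+d*((y-o[1])/d[:,1])[:,None]
off=np.array([69,96]); hy=-.3435
for hy in (-.3455,-.3435,-.3415):
    P=yp(np.array([[476,369],[523,243]])/5+off,hy+.018); K=yp(np.array([[286,496],[316,418],[345,430],[440,243]])/5+off,hy)
    h=np.array([.525,hy,.035])
    print(hy,"tip",P[0].round(4),"root",P[1].round(4),"knob",K.round(4).tolist())
    for n,q in (("tip",P[0]),("knob",K[0])): print("  ",n,round(np.arctan2(q[0]-h[0],q[2]-h[2]),3),round(np.hypot(q[0]-h[0],q[2]-h[2]),4))
# predicted tip/knob pixels by angle
pr=lambda P:(cv2.projectPoints(np.array(P,float).reshape(-1,3),R,t,f["K"],f["D"])[0].reshape(-1,2)-off)*5
for a in (.38,.42,.46,.5):
    u=np.array([np.sin(a),0,np.cos(a)]); h=np.array([.525,-.3435,.035])
    print(a,"tip",pr(h+[0,.018,0]+.058*u).round(0),"ptr root",pr(h+[0,.018,0]+.01*u).round(0),"knob",pr(h+.1*u).round(0),"rod root",pr(h+.01*u).round(0))
E
python3 ang.py
```

```text
-0.3455 tip [ 0.5503 -0.3275  0.0723] root [ 0.5307 -0.3275  0.0314] knob [[0.5613, -0.3455, 0.1232], [0.5519, -0.3455, 0.1077], [0.5569, -0.3455, 0.0951], [0.5306, -0.3455, 0.0317]]
   tip 0.595 0.0451
   knob 0.391 0.0954
-0.3435 tip [ 0.549  -0.3255  0.0791] root [ 0.5299 -0.3255  0.0391] knob [[0.56, -0.3435, 0.1278], [0.5507, -0.3435, 0.1126], [0.5557, -0.3435, 0.1003], [0.5299, -0.3435, 0.0381]]
   tip 0.498 0.0502
   knob 0.361 0.0992
-0.3415 tip [ 0.5476 -0.3235  0.0858] root [ 0.529  -0.3235  0.0468] knob [[0.5587, -0.3415, 0.1324], [0.5496, -0.3415, 0.1174], [0.5545, -0.3415, 0.1054], [0.5292, -0.3415, 0.0445]]
   tip 0.419 0.0557
   knob 0.333 0.1031
0.38 tip [[460. 366.]] ptr root [[516. 240.]] knob [[287. 508.]] rod root [[431. 241.]]
0.42 tip [[462. 377.]] ptr root [[517. 242.]] knob [[293. 528.]] rod root [[431. 242.]]
0.46 tip [[465. 387.]] ptr root [[517. 244.]] knob [[300. 546.]] rod root [[431. 244.]]
0.5 tip [[467. 397.]] ptr root [[517. 245.]] knob [[306. 563.]] rod root [[432. 246.]]
```

>>> move_arm --series "-1 -3 0.8 0 0; -2 -6 1.5 0 0; -3.1 -9.3 1.8 0 0; -3.1 -9.3 1.8 0 0; -3.1 -9.3 1.8 0 0; -3.1 -9.3 1.8 0 0"

```text
time_s: 24.28
position: [0.5914, -0.3367, 0.1997]
tool_rot: [[-1.0, -0.0, 0.0], [-0.0, 1.0, -0.0], [-0.0, -0.0, -1.0]]
ft_force: [-0.6, -0.4, -0.4]
grip_width: 0.0425
gripper_force: 0.0
```

```bash
python3 - <<'E'
from h import *
s=observe();print(s['position'])
cm=cam("wrist"); im,R,t=cm; print("cam",-R.T@t,R.round(3).tolist())
pr=lambda P:cv2.projectPoints(np.array(P,float).reshape(-1,3),R,t,np.array(im["camera_matrix"]),np.array(im["dist"]))[0].reshape(-1,2)
for n in ("lever_knob","lever_hinge","index_tip"):
    for d in spotter.mark_of(n,"wrist")[:1]: print(n,round(d["score"],2),np.round(d["point"],4),pr(d["point"]).round(1))
cv2.imwrite("pics/w8.png",cv2.resize(im["pixels"][90:290,170:370],None,fx=3,fy=3,interpolation=cv2.INTER_CUBIC)) 
for a in (.3,.36,.42,.48):
    u=np.array([np.sin(a),0,np.cos(a)]); h=np.array([.525,-.3435,.035])
    print(a,((pr([h+[0,.018,0]+.058*u,h+[0,.018,0]+.006*u,h+.1*u,h+.006*u])-[170,90])*3).round(0).tolist())
print("box x edges",((pr([[.595,-.32,.04],[.455,-.32,.04],[.595,-.391,.04]])-[170,90])*3).round(0).tolist())
np.savez("w8.npz",R=R,t=t,K=im["camera_matrix"],D=im["dist"])
E
```

```text
[ 0.59142626 -0.33668572  0.19973138]
cam [ 0.52509047 -0.33714368  0.34129932] [[0.0, 1.0, 0.0], [0.965, -0.0, 0.263], [0.263, 0.0, -0.965]]
lever_knob 0.6 [ 0.5587 -0.3426  0.1292] [[245.1 159.1]]
lever_hinge 0.83 [ 0.5247 -0.3425  0.033 ] [[247.4 109.1]]
index_tip 0.65 [ 0.5488 -0.3233  0.0899] [[269.9 139.4]]
0.3 [[292.0, 124.0], [285.0, 64.0], [221.0, 190.0], [229.0, 64.0]]
0.36 [[292.0, 136.0], [285.0, 65.0], [221.0, 213.0], [229.0, 65.0]]
0.42 [[291.0, 147.0], [285.0, 66.0], [222.0, 235.0], [229.0, 66.0]]
0.48 [[291.0, 158.0], [285.0, 67.0], [222.0, 255.0], [229.0, 67.0]]
box x edges [[300.0, 273.0], [305.0, -176.0], [89.0, 273.0]]
```

View pics/w8.png

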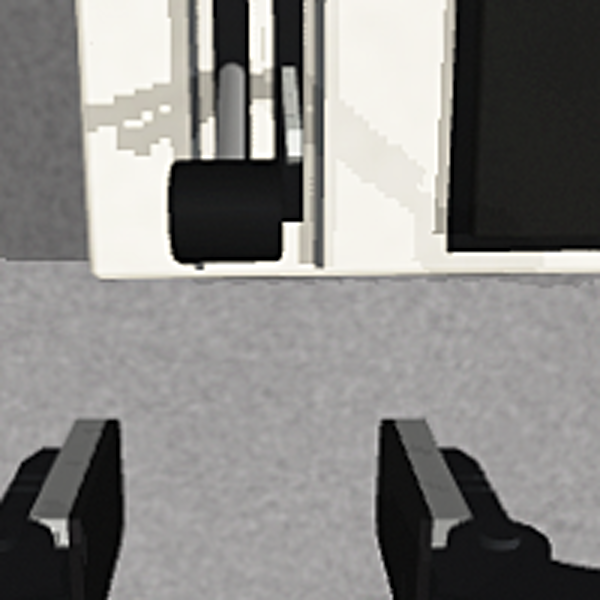

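Here the grip occupies rows 160–262 (centre ≈ (225,211)) and the pointer end is at about (292,147); lever is short of the pointer slightly. I will fit a shape model to the masks from two slanted views.

>>> move_arm --series "1 3 -0.5 0 0; 2 6 -1 0 0; 3.1 9.5 -1.8 0 0; 3.1 9.5 -1.8 0 0; 3.1 9.5 -1.8 0 0; 3.1 9.5 -1.8 0 0"

```text
time_s: 25.22
position: [0.5606, -0.2431, 0.2168]
tool_rot: [[-1.0, 0.001, -0.0], [0.001, 1.0, 0.0], [0.0, 0.0, -1.0]]
ft_force: [0.1, -0.7, 1.1]
grip_width: 0.0427
gripper_force: 0.0
```

```bash
cat > shot.py <<'E'
from h import *
import sys
def shot(tag,c="wrist"):
    im,R,t=cam(c); d=dict(R=R,t=t,K=im["camera_matrix"],D=im["dist"],img=im["pixels"])
    for n in ("lever","index"):
        r=spotter.cut_out(n,c); d[n]=r[0]["pixels"] if r else np.zeros((384,512),bool)
        ys,xs=np.nonzero(d[n]); print(tag,n,[round(q["score"],2) for q in r],len(xs),(xs.min(),xs.max(),ys.min(),ys.max()) if len(xs) else None)
    np.savez(f"m_{tag}.npz",**d)
if __name__=="__main__": shot(sys.argv[1],*sys.argv[2:])
E
python3 shot.py a; python3 shot.py s side; python3 shot.py t top
```

```text
a lever [0.62] 1609 (np.int64(106), np.int64(160), np.int64(143), np.int64(211))
a index [0.65] 241 (np.int64(162), np.int64(176), np.int64(144), np.int64(175))
s lever [0.57, 0.47] 1099 (np.int64(139), np.int64(169), np.int64(223), np.int64(271))
s index [0.46] 1172 (np.int64(254), np.int64(299), np.int64(120), np.int64(151))
t lever [] 0 None
t index [0.24, 0.17] 7107 (np.int64(108), np.int64(205), np.int64(148), np.int64(248))
```

>>> move_arm --series "1 3 0 0 0; 2 5 0 0 0; 2 5 0 0 0; 2 5 0 0 0; 2 5 0 0 0"

```text
time_s: 26.3
position: [0.5408, -0.193, 0.2172]
tool_rot: [[-1.0, 0.001, 0.0], [0.001, 1.0, -0.0], [-0.0, -0.0, -1.0]]
ft_force: [-0.2, 0.6, -0.0]
grip_width: 0.0425
gripper_force: 0.0
```

```bash
python3 shot.py b
```

```text
b lever [0.83] 1592 (np.int64(49), np.int64(115), np.int64(162), np.int64(233))
b index [0.72, 0.22] 300 (np.int64(112), np.int64(131), np.int64(162), np.int64(196))
```

```bash
cat > fit.py <<'E'
import numpy as np, cv2, sys
from scipy.optimize import differential_evolution
V=[dict(np.load(f"m_{k}.npz")) for k in sys.argv[1].split(",")]
S=3
def fill(m,v,P,o):
    p=cv2.projectPoints(P.reshape(-1,3),v["R"],v["t"],v["K"],v["D"])[0].reshape(-1,2)
    q=cv2.convexHull((((p-o+.5)*S)*16).astype(np.int32)); cv2.fillConvexPoly(m,q,1,shift=4)
def seg(h,a,y0,y1,w,r1):
    u=np.array([np.sin(a),0,np.cos(a)]); n=np.array([np.cos(a),0,-np.sin(a)]); P=[]
    for s in (-w/2,w/2):
        r0=max((.005+s*np.sin(a))/np.cos(a),0)
        for r in (r0,r1):
            for y in (y0,y1): P.append(h+u*r+n*s+[0,y,0])
    return np.array(P)
def cyl(h,a):
    c=h+.1*np.array([np.sin(a),0,np.cos(a)]); k=np.linspace(0,2*np.pi,25)
    return np.array([c+[rr*np.cos(x),y,rr*np.sin(x)] for x in k for rr,y in ((.012,-.010),(.012,.010),(.0105,-.013),(.0105,.013))])
def cost(p,full=False):
    hx,hy,ai,al,w,rw=p; h=np.array([hx,hy,.035]); c=[]
    for v in V:
        al_=np.argwhere(v["lever"]|v["index"]); o=al_.min(0)[::-1]-8; sz=al_.max(0)[::-1]+9-o
        ml=np.zeros((sz[1]*S,sz[0]*S),np.uint8); mi=ml.copy()
        fill(ml,v,seg(h,al,-rw/2,rw/2,rw,.09),o); fill(ml,v,cyl(h,al),o); fill(mi,v,seg(h,ai,.016,.020,w,.058),o); mi[ml>0]=0
        for m,n in ((ml,"lever"),(mi,"index")):
            g=cv2.resize(v[n][o[1]:o[1]+sz[1],o[0]:o[0]+sz[0]].astype(np.uint8),(sz[0]*S,sz[1]*S),interpolation=cv2.INTER_NEAREST)
            c.append(1-(m&g).sum()/max((m|g).sum(),1))
    return c if full else sum(c)
for seed in (0,1):
    r=differential_evolution(cost,[(.518,.532),(-.35,-.337),(.25,.65),(.2,.6),(.004,.014),(.005,.012)],seed=seed,maxiter=60,popsize=10,polish=False)
    print(r.x.round(4),"1-IoU",np.round(cost(r.x,True),2),"idx-lev",round(r.x[2]-r.x[3],3))
E
python3 fit.py a,b; python3 fit.py a; python3 fit.py b
```

```text
[ 0.5262 -0.3424  0.4226  0.3348  0.0069  0.0055] 1-IoU [0.06 0.19 0.07 0.22] idx-lev 0.088
[ 0.5264 -0.3423  0.4067  0.3313  0.0073  0.0055] 1-IoU [0.06 0.18 0.07 0.22] idx-lev 0.075
[ 0.5268 -0.3424  0.3859  0.3291  0.0071  0.0055] 1-IoU [0.06 0.17] idx-lev 0.057
[ 0.5267 -0.3424  0.3944  0.3283  0.0072  0.0058] 1-IoU [0.06 0.17] idx-lev 0.066
[ 0.526  -0.3423  0.4411  0.3354  0.0078  0.0055] 1-IoU [0.07 0.2 ] idx-lev 0.106
[ 0.5263 -0.3423  0.4348  0.3316  0.0078  0.0056] 1-IoU [0.07 0.2 ] idx-lev 0.103
```

Fit: hinge (0.526,-0.342), lever ≈0.333 and pointer ≈0.41 from upright. I push the grip from the front with shut fingers.

>>> move_arm --series "2 -5 0 0 -1; 4 -10 0.5 0 -1; 4.1 -14.9 1 0 -1; 4.1 -14.9 1 0 -1; 4.1 -14.9 5 0 -1; 4.1 -14.9 9 0 -1; 4.1 -14.9 10.2 0 -1; 4.1 -14.9 10.2 0 -1"

```text
time_s: 27.45
position: [0.4998, -0.341, 0.1157]
tool_rot: [[-1.0, -0.0, -0.0], [-0.0, 1.0, 0.0], [0.0, 0.0, -1.0]]
ft_force: [-0.0, 0.8, 0.6]
grip_width: -0.0004
gripper_force: 0.0
```

>>> move_arm --series "-1 0 0 0 -1; -2 0 0 0 -1; -2.5 0 0 0 -1; -3 0 0 0 -1; -3.5 0 0 0 -1; -3.8 0 0 0 -1; -4 0 0 0 -1; -4 0 0 0 -1"

```text
time_s: 28.45
position: [0.5394, -0.3412, 0.1152]
tool_rot: [[-1.0, 0.0, -0.0], [0.0, 1.0, 0.0], [0.0, 0.0, -1.0]]
ft_force: [-0.7, 0.6, -1.6]
grip_width: 0.0001
gripper_force: 0.4
```

>>> move_arm --series "0 0 0 0 -1; 2 0 0 0 -1; 3 0 -4 0 -1; 3 4 -9 0 -1; 3 9 -10.2 0 -1; 1 10 -10.2 0 -1; -1.9 10 -10.2 0 -1; -1.9 10 -10.2 0 -1"

```text
time_s: 29.45
position: [0.5596, -0.2409, 0.2172]
tool_rot: [[-1.0, -0.001, 0.001], [-0.001, 1.0, -0.0], [-0.001, -0.0, -1.0]]
ft_force: [-2.0, -0.5, -0.0]
grip_width: -0.0002
gripper_force: 0.0
```

```bash
python3 shot.py c; python3 fit.py c
```

```text
c lever [] 0 None
c index [0.62] 231 (np.int64(160), np.int64(174), np.int64(144), np.int64(176))
[ 0.5271 -0.3423  0.3893  0.3968  0.0064  0.0097] 1-IoU [1.   0.16] idx-lev -0.007
[ 0.5269 -0.3422  0.3896  0.3211  0.0062  0.0068] 1-IoU [1.   0.15] idx-lev 0.069
```

>>> move_arm --series "1 3 0 0 -1; 2 5 0 0 -1; 2 5 0 0 -1; 2 5 0 0 -1; 2 5 0 0 -1"

```text
time_s: 30.22
position: [0.5386, -0.1921, 0.2172]
tool_rot: [[-1.0, 0.001, 0.0], [0.001, 1.0, -0.0], [-0.0, -0.0, -1.0]]
ft_force: [0.2, 0.6, 0.3]
grip_width: -0.0001
gripper_force: 0.0
```

```bash
python3 shot.py d; python3 fit.py d; python3 fit.py c,d
```

```text
d lever [0.94] 1550 (np.int64(51), np.int64(115), np.int64(166), np.int64(238))
d index [0.59, 0.22] 258 (np.int64(110), np.int64(130), np.int64(165), np.int64(198))
[ 0.5264 -0.3422  0.4347  0.3616  0.0055  0.005 ] 1-IoU [0.08 0.18] idx-lev 0.073
[ 0.5263 -0.3423  0.4302  0.3619  0.0051  0.0051] 1-IoU [0.08 0.18] idx-lev 0.068
[ 0.5259 -0.3424  0.435   0.369   0.0059  0.0051] 1-IoU [1.   0.18 0.09 0.19] idx-lev 0.066
[ 0.5265 -0.3425  0.4151  0.3617  0.0057  0.0052] 1-IoU [1.   0.16 0.08 0.19] idx-lev 0.053
```

```bash
cat > ov.py <<'E'
import numpy as np, cv2, sys
sys.argv=["fit","d"]
src=open("fit.py").read().split("for seed")[0]; exec(src)
tiles=[]
for k,x0,y0 in (("c",148,130),("d",98,150)):
    v=dict(np.load(f"m_{k}.npz")); T=cv2.resize(v["img"][y0:y0+60,x0:x0+40],None,fx=10,fy=10,interpolation=cv2.INTER_NEAREST)
    h=np.array([.5263,-.3424,.035])
    for a,col in ((.38,(0,0,255)),(.44,(0,160,0))):
        P=seg(h,a,.016,.020,.008,.058)
        p=cv2.projectPoints(P,v["R"],v["t"],v["K"],v["D"])[0].reshape(-1,2); q=((p-[x0,y0]+.5)*10).astype(int)
        for i in range(8):
            for b in (1,2,4):
                if not i&b: cv2.line(T,tuple(map(int,q[i])),tuple(map(int,q[i|b])),col,1)
    tiles.append(T)
cv2.imwrite("pics/ov.png",np.hstack(tiles))
E
python3 ov.py
```

```text
(no output)
```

View pics/ov.png

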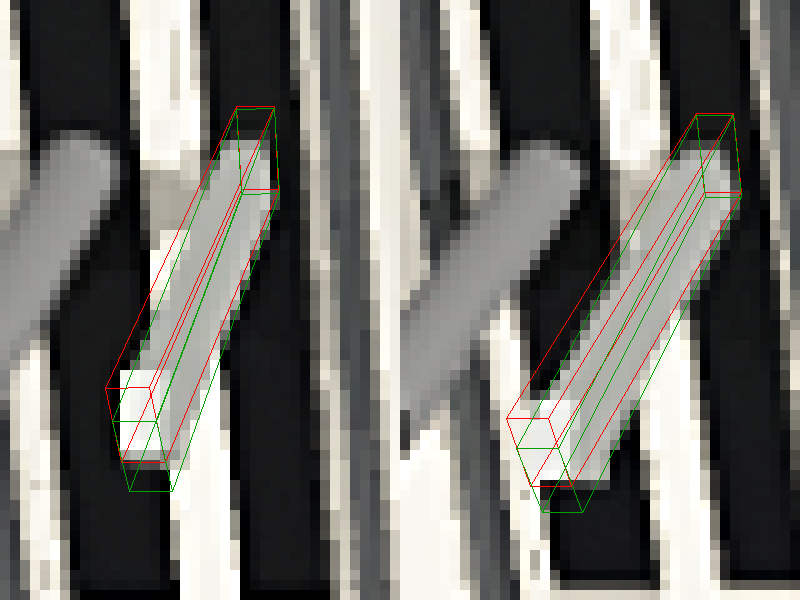

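The overlay shows that the pointer's edges follow the green model (0.44) in direction, while its end is a bit nearer the hinge than modelled. Fit with free length and plane.

```bash
cat > fit2.py <<'E'
import sys
keys=sys.argv[1]; src=open("fit.py").read().split("for seed")[0]; exec(src)
def c2(p,full=False):
    a,L,w,yo,th,hx=p; h=np.array([hx,-.3424,.035]); c=[]
    for v in V:
        A=np.argwhere(v["index"]); o=A.min(0)[::-1]-8; sz=A.max(0)[::-1]+9-o
        m=np.zeros((sz[1]*S,sz[0]*S),np.uint8); fill(m,v,seg(h,a,yo-th/2,yo+th/2,w,L),o)
        g=cv2.resize(v["index"][o[1]:o[1]+sz[1],o[0]:o[0]+sz[0]].astype(np.uint8),(sz[0]*S,sz[1]*S),interpolation=cv2.INTER_NEAREST)
        c.append(1-(m&g).sum()/(m|g).sum())
    return c if full else sum(c)
for hb,lb in (((.5255,.5272),(.048,.060)),((.5255,.5272),(.0575,.0585))):
    r=differential_evolution(c2,[(.25,.65),lb,(.004,.014),(.015,.021),(.0035,.0045),hb],seed=0,maxiter=80,polish=False)
    print(r.x.round(4),np.round(c2(r.x,True),2))
E
python3 fit2.py a,b,c,d
```

```text
[0.4563 0.0525 0.0059 0.0167 0.0044 0.5272] [0.14 0.15 0.11 0.17]
[0.4205 0.0576 0.0069 0.0177 0.0038 0.5269] [0.19 0.21 0.16 0.21]
```

>>> move_arm --series "2 -5 0 0 -1; 2.5 -10 0.5 0 -1; 2.9 -14.9 1 0 -1; 2.9 -14.9 1 0 -1; 2.9 -14.9 5 0 -1; 2.9 -14.9 9 0 -1; 2.9 -14.9 10.2 0 -1; 2.9 -14.9 10.2 0 -1"

```text
time_s: 31.38
position: [0.5098, -0.34, 0.1157]
tool_rot: [[-1.0, -0.0, -0.0], [-0.0, 1.0, 0.0], [0.0, 0.0, -1.0]]
ft_force: [0.5, -0.2, 1.3]
grip_width: 0.0
gripper_force: 0.0
```

>>> move_arm --series "-1 0 0 0 -1; -1.8 0 0 0 -1; -2.4 0 0 0 -1; -2.8 0 0 0 -1; -3.2 0 0 0 -1; -3.4 0 0 0 -1; -3.65 0 0 0 -1; -3.65 0 0 0 -1"

```text
time_s: 32.38
position: [0.5461, -0.3403, 0.1153]
tool_rot: [[-1.0, 0.0, 0.0], [0.0, 1.0, 0.0], [-0.0, 0.0, -1.0]]
ft_force: [-1.1, -0.2, 0.0]
grip_width: -0.0002
gripper_force: 0.5
```

>>> move_arm --series "0 0 0 0 -1; 2 0 0 0 -1; 3 0 -4 0 -1; 3 4 -9 0 -1; 3 9 -10.2 0 -1; 1 10 -10.2 0 -1; -1.3 10 -10.2 0 -1; -1.3 10 -10.2 0 -1"

```text
time_s: 33.38
position: [0.5598, -0.24, 0.2172]
tool_rot: [[-1.0, -0.001, 0.001], [-0.001, 1.0, -0.0], [-0.001, -0.0, -1.0]]
ft_force: [0.3, 0.7, 0.1]
grip_width: -0.0003
gripper_force: 0.0
```

```bash
python3 shot.py e
```

```text
e lever [0.57] 1581 (np.int64(106), np.int64(157), np.int64(145), np.int64(221))
e index [0.57] 220 (np.int64(159), np.int64(173), np.int64(145), np.int64(175))
```

>>> move_arm --series "1 3 0 0 -1; 2 5 0 0 -1; 2 5 0 0 -1; 2 5 0 0 -1; 2 5 0 0 -1"

```text
time_s: 34.15
position: [0.5391, -0.1911, 0.2172]
tool_rot: [[-1.0, 0.001, 0.0], [0.001, 1.0, -0.0], [-0.0, -0.0, -1.0]]
ft_force: [0.7, 0.1, -0.1]
grip_width: -0.0002
gripper_force: 0.0
```

```bash
python3 shot.py f; python3 fit.py f; python3 fit2.py c,d,e,f
python3 - <<'E'
from h import *
for c in ("top",): print(rects("tub",c,.045,cam(c)),rects("spacer1",c,.016))
E
```

```text
f lever [0.81] 1561 (np.int64(53), np.int64(114), np.int64(165), np.int64(243))
f index [0.71, 0.31] 271 (np.int64(110), np.int64(129), np.int64(164), np.int64(197))
[ 0.5261 -0.3418  0.3998  0.4336  0.0062  0.0057] 1-IoU [0.08 0.2 ] idx-lev -0.034
[ 0.5258 -0.3419  0.4195  0.4368  0.0065  0.0052] 1-IoU [0.08 0.2 ] idx-lev -0.017
[0.4586 0.0523 0.0055 0.0168 0.0045 0.5272] [0.11 0.17 0.16 0.14]
[0.4068 0.0575 0.0054 0.018  0.0044 0.5268] [0.15 0.19 0.2  0.2 ]
[(0.82, 0.4728, -0.0282, 90.0, 63.1, 79.3), (0.28, 0.4715, -0.0154, 36.6, 14.6, 0.2)] [(0.51, 0.4682, -0.0591, 42.6, 16.6, -12.6)]
```

```bash
cat > dirs.py <<'E'
from h import *
def dirang(v,mask,y,lo,hi):
    ys,xs=np.nonzero(mask); r0,r1=ys.min(),ys.max(); L=r1-r0
    rows=np.arange(int(r0+lo*L),int(r0+hi*L)+1); c=[xs[ys==r].mean() for r in rows]
    k=np.polyfit(rows,c,1); P=np.array([[np.polyval(k,rows[0]),rows[0]],[np.polyval(k,rows[-1]),rows[-1]]])
    im={"camera_matrix":v["K"],"dist":v["D"]}; o,d=ray(im,v["R"],v["t"],P); Q=o+d*((y-o[1])/d[:,1])[:,None]
    e=Q[1]-Q[0]; return round(np.arctan2(e[0],e[2]),3),Q[0].round(4),len(rows)
for k in "abcdef":
    v=dict(np.load(f"m_{k}.npz"))
    if v["lever"].sum(): print(k,"lev",dirang(v,v["lever"],-.3422,.1,.45),end=" ")
    print(k,"idx",dirang(v,v["index"],-.3242,.12,.75))
E
python3 dirs.py
```

```text
a lev (np.float64(0.339), array([ 0.532 , -0.3422,  0.0527]), 25) a idx (np.float64(0.441), array([ 0.5307, -0.3242,  0.0475]), 21)
b lev (np.float64(0.343), array([ 0.5324, -0.3422,  0.0527]), 25) b idx (np.float64(0.478), array([ 0.5306, -0.3242,  0.0465]), 22)
c idx (np.float64(0.434), array([ 0.5304, -0.3242,  0.0461]), 22)
d lev (np.float64(0.357), array([ 0.5342, -0.3422,  0.0541]), 26) d idx (np.float64(0.458), array([ 0.5307, -0.3242,  0.0454]), 22)
e lev (np.float64(0.469), array([ 0.5346, -0.3422,  0.0535]), 28) e idx (np.float64(0.432), array([ 0.5314, -0.3242,  0.048 ]), 20)
f lev (np.float64(0.444), array([ 0.5341, -0.3422,  0.0516]), 29) f idx (np.float64(0.437), array([ 0.5303, -0.3242,  0.0448]), 22)
```

Lever and pointer agree (≈0.44 each, within ~0.02). Now the tub.

>>> move_arm --series "0.8 2 1 10 1; 1.6 4 2 20 1; 2.5 6 3 30 1; 3.4 8 4 40 1; 4.2 10 5 50 1; 5 12 6 60 1; 5.8 14 7 70 1; 6.6 16.3 8 80 1"

```text
time_s: 35.5
position: [0.4729, -0.0267, 0.1371]
tool_rot: [[-0.167, 0.986, 0.0], [0.986, 0.167, -0.0], [-0.0, 0.0, -1.0]]
ft_force: [0.0, 0.7, -1.3]
grip_width: 0.0853
gripper_force: 0.0
```

```bash
python3 - <<'E'
from h import *
print(rects("tub","wrist",.045,cam("wrist")),rects("tub","top",.045,cam("top")))
s=observe();print(s['position'],s['grip_width'])
go([.4725,-.028,.12],-10.8)
E
```

```text
[(0.89, 0.4742, -0.0272, 94.9, 62.0, 79.4)] [(0.42, 0.4603, 0.0034, 37.1, 26.4, 80.9), (0.18, 0.7453, -0.0996, 82.1, 60.5, -17.7)]
[ 0.47349938 -0.02742764  0.13764166] 0.08544600872057073
shift [-0.04 -0.11  1.76] turn 21.0 rows>= 2.0 q6 -27.8
```

>>> move_arm --series "0 0 0 10 1; 0 0 0 20 1; 0 0 1 21 1; 0 0 5 21 1; 0 0 9 21 1; 0 0 11 21 1; 0 0 12.6 21 1; 0 0 12.6 21 1"

```text
time_s: 36.7
position: [0.4727, -0.0275, 0.0103]
tool_rot: [[0.188, 0.982, -0.002], [0.982, -0.188, 0.001], [0.0, -0.002, -1.0]]
ft_force: [0.2, -0.1, 0.8]
grip_width: 0.0854
gripper_force: 0.0
```

>>> move_arm --series "0 0 0 0 -0.2; 0 0 0 0 -0.2; 0 0 0 0 -0.2; 0 0 0 0 -0.2" --force 70

```text
time_s: 37.2
position: [0.4736, -0.0275, 0.0123]
tool_rot: [[0.19, 0.982, 0.002], [0.982, -0.19, -0.001], [-0.0, 0.002, -1.0]]
ft_force: [-0.3, -0.8, 6.2]
grip_width: 0.059
gripper_force: 76.3
```

>>> move_arm --series "0 0 -2 0 -0.2; 0 0 -5 0 -0.2; 0 0 -8 0 -0.2; 0 0 -11 0 -0.2; 0 0 -11 0 -0.2; 0 0 -11 0 -0.2"

```text
time_s: 37.95
position: [0.4724, -0.0271, 0.1204]
tool_rot: [[0.191, 0.982, -0.002], [0.982, -0.191, 0.001], [0.0, -0.002, -1.0]]
ft_force: [-0.0, -0.2, -3.6]
grip_width: 0.0585
gripper_force: 76.7
```

```bash
python3 - <<'E'
from h import *
s=observe();print(s['position'],s['grip_width'],s['gripper_force'],s['ft_force'],s['q'][5])
go([.5245,-.2177,.12],1)
E
```

```text
[ 0.47244136 -0.02705765  0.12035299] 0.05854737436941185 76.74986600875854 [-0.00953364 -0.2135484  -3.57555342] -6.647937977624301
shift [-17.72   8.75   0.02] turn -12.0 rows>= 3.2 q6 -6.6
```

>>> move_arm --series "-2.5 1.2 0 -2 -0.2; -5.5 2.7 0 -4 -0.2; -8.5 4.2 0 -6 -0.2; -11.5 5.7 0 -8 -0.2; -14.5 7.2 0 -10 -0.2; -17.7 8.8 0 -12 -0.2; -17.7 8.8 0 -12 -0.2; -17.7 8.8 0 -12 -0.2"

```text
time_s: 38.95
position: [0.5249, -0.217, 0.1199]
tool_rot: [[-0.017, 1.0, -0.002], [1.0, 0.017, 0.002], [0.002, -0.002, -1.0]]
ft_force: [0.1, -0.5, -2.6]
grip_width: 0.0591
gripper_force: 77.0
```

```bash
python3 - <<'E'
from h import *
s=observe();print(s['position'],np.round(s['tool_rot'],3).tolist(),s['grip_width'],s['gripper_force'],s['ft_force'],s['q'][5])
cm=cam("wrist"); print("tub w",rects("tub","wrist",.153,cm),[(round(d["score"],2),np.round(d["point"],3)) for d in spotter.mark_of("tub","wrist")][:1],"pad w",rects("pad","wrist",.05,cm))
cm=cam("side"); print([(round(d["score"],2),np.round(d["point"],4)) for d in spotter.mark_of("tub","side")][:1],[(round(d["score"],2),np.round(d["point"],4)) for d in spotter.mark_of("pad_top","side")][:1])
go([.5245,-.2177,.0623],1)
E
```

```text
[ 0.52494546 -0.21700128  0.11994227] [[-0.017, 1.0, -0.002], [1.0, 0.017, 0.002], [0.002, -0.002, -1.0]] 0.05905545071260339 77.02373027801514 [ 0.13066352 -0.53812954 -2.61089759] -35.37219178737453
tub w [(0.8, 0.525, -0.2051, 76.1, 59.4, -89.2)] [] pad w [(0.82, 0.5253, -0.1796, 108.6, 22.0, 0.2)]
[(0.63, array([ 0.5288, -0.216 ,  0.1134]))] [(0.6, array([ 0.5222, -0.2207,  0.0531]))]
shift [-0.03 -0.11  5.91] turn 0.0 rows>= 0.9 q6 -35.4
```

>>> move_arm --series "0 -0.1 2 0 -0.2; 0 -0.1 4 0 -0.2; 0 -0.1 5 0 -0.2; 0 -0.1 5.5 0 -0.2; 0 -0.1 5.9 0 -0.2; 0 -0.1 6.2 0 -0.2; 0 -0.1 6.3 0 -0.2; 0 -0.1 6.3 0 -0.2"

```text
time_s: 40.3
position: [0.525, -0.218, 0.0594]
tool_rot: [[-0.017, 1.0, 0.001], [1.0, 0.017, -0.001], [-0.001, 0.001, -1.0]]
ft_force: [-2.5, 1.6, 6.6]
grip_width: 0.059
gripper_force: 77.9
```

>>> move_arm --series "0 0 0.2 0 -0.2; 0 0 0.4 0 -0.2; 0 0 0.4 0 -0.2; 0 0 0.4 0 -0.2"

```text
time_s: 40.8
position: [0.525, -0.218, 0.0559]
tool_rot: [[-0.017, 1.0, 0.002], [1.0, 0.017, -0.001], [-0.001, 0.001, -1.0]]
ft_force: [-3.3, 2.4, 10.4]
grip_width: 0.0586
gripper_force: 78.5
```

>>> move_arm --series "0 0 0.2 0 -0.2; 0 0 0.4 0 -0.2; 0 0 0.4 0 -0.2; 0 0 0.4 0 -0.2"

```text
time_s: 41.3
position: [0.525, -0.218, 0.0542]
tool_rot: [[-0.017, 1.0, 0.003], [1.0, 0.017, -0.002], [-0.002, 0.003, -1.0]]
ft_force: [-8.9, 5.2, 31.3]
grip_width: 0.0588
gripper_force: 81.1
```

Pad bottomed (31 N, height as expected). Hold over four seconds.

>>> move_arm --series "0 0 0 0 -0.2; 0 0 0 0 -0.2; 0 0 0 0 -0.2; 0 0 0 0 -0.2; 0 0 0 0 -0.2; 0 0 0 0 -0.2; 0 0 0 0 -0.2; 0 0 0 0 -0.2"

```text
time_s: 42.3
position: [0.525, -0.218, 0.0542]
tool_rot: [[-0.017, 1.0, 0.003], [1.0, 0.017, -0.002], [-0.002, 0.003, -1.0]]
ft_force: [-8.6, 5.3, 31.2]
grip_width: 0.0589
gripper_force: 81.1
```

>>> move_arm --series "0 0 0 0 -0.2; 0 0 0 0 -0.2; 0 0 0 0 -0.2; 0 0 0 0 -0.2; 0 0 0 0 -0.2; 0 0 0 0 -0.2; 0 0 0 0 -0.2; 0 0 0 0 -0.2"

```text
time_s: 43.3
position: [0.525, -0.218, 0.0542]
tool_rot: [[-0.017, 1.0, 0.003], [1.0, 0.017, -0.002], [-0.002, 0.003, -1.0]]
ft_force: [-9.3, 5.1, 31.9]
grip_width: 0.0593
gripper_force: 81.1
```

>>> move_arm --series "0 0 0 0 -0.2; 0 0 0 0 -0.2; 0 0 0 0 -0.2; 0 0 0 0 -0.2; 0 0 0 0 -0.2; 0 0 0 0 -0.2; 0 0 0 0 -0.2; 0 0 0 0 -0.2"

```text
time_s: 44.3
position: [0.525, -0.218, 0.0542]
tool_rot: [[-0.017, 1.0, 0.003], [1.0, 0.017, -0.002], [-0.002, 0.002, -1.0]]
ft_force: [-8.9, 5.0, 31.1]
grip_width: 0.0591
gripper_force: 81.1
```

>>> move_arm --series "0 0 0 0 -0.2; 0 0 0 0 -0.2; 0 0 0 0 -0.2; 0 0 0 0 -0.2; 0 0 0 0 -0.2; 0 0 0 0 -0.2; 0 0 0 0 -0.2; 0 0 0 0 -0.2"

```text
time_s: 45.3
position: [0.525, -0.218, 0.0542]
tool_rot: [[-0.017, 1.0, 0.003], [1.0, 0.017, -0.002], [-0.002, 0.003, -1.0]]
ft_force: [-8.7, 6.4, 31.8]
grip_width: 0.0591
gripper_force: 81.1
```

>>> move_arm --series "0 0 0 0 -0.2; 0 0 0 0 -0.2; 0 0 0 0 -0.2; 0 0 0 0 -0.2; 0 0 0 0 -0.2; 0 0 0 0 -0.2; 0 0 0 0 -0.2; 0 0 0 0 -0.2"

```text
time_s: 46.3
position: [0.525, -0.218, 0.0542]
tool_rot: [[-0.017, 1.0, 0.003], [1.0, 0.017, -0.002], [-0.002, 0.002, -1.0]]
ft_force: [-8.7, 5.4, 31.5]
grip_width: 0.0588
gripper_force: 81.1
```

>>> move_arm --series "0 0 -0.5 0 -0.2; 0 0 -1.5 0 -0.2; 0 0 -4 0 -0.2; 0 0 -7 0 -0.2; 0 0 -8 0 -0.2; 0 0 -8 0 -0.2"

```text
time_s: 47.05
position: [0.5246, -0.2178, 0.1302]
tool_rot: [[-0.017, 1.0, 0.0], [1.0, 0.017, -0.0], [-0.0, 0.0, -1.0]]
ft_force: [-0.5, -0.2, -5.2]
grip_width: 0.0587
gripper_force: 77.2
```

```bash
python3 - <<'E'
from h import *
s=observe();print(s['position'],s['grip_width'],s['ft_force'])
cm=cam("wrist");print("mat",rects("mat","top",.004,cam("top")))
go([.638,-.016,.13],1)
E
```

```text
[ 0.52463154 -0.21778194  0.13017607] 0.0587122657437944 [-0.46713876 -0.23268343 -5.15246679]
mat [(0.61, 0.6421, -0.0196, 149.3, 130.1, 0.4)]
shift [19.96 11.72 -0.09] turn -0.0 rows>= 3.7 q6 -35.5
```

>>> move_arm --series "3 1.7 0 0 -0.2; 6.5 3.7 0 0 -0.2; 10 5.8 0 0 -0.2; 13.5 7.8 0 0 -0.2; 17 10 0 0 -0.2; 19.8 11.8 0 0 -0.2; 19.8 11.8 0 0 -0.2; 19.8 11.8 0 0 -0.2"

```text
time_s: 48.2
position: [0.6387, -0.0182, 0.1294]
tool_rot: [[-0.017, 1.0, -0.002], [1.0, 0.017, 0.0], [0.0, -0.002, -1.0]]
ft_force: [-0.4, -0.0, -3.1]
grip_width: 0.059
gripper_force: 76.9
```

```bash
python3 - <<'E'
from h import *
s=observe();print(s['position'],s['grip_width'],s['gripper_force'],s['ft_force'],s['tool_rot'].round(3).tolist() if hasattr(s['tool_rot'],'round') else '')
print([(round(d["score"],2),np.round(d["point"],4)) for d in spotter.mark_of("tub","side")][:1] if cam("side") else 0)
go([.639,-.018,.0165],1)
E
```

```text
[ 0.63874827 -0.01815952  0.12937377] 0.05899164791881595 76.88629746437073 [-0.384393   -0.00707797 -3.12705709] [[-0.017, 1.0, -0.002], [1.0, 0.017, 0.0], [0.0, -0.002, -1.0]]
[(0.7, array([ 0.6401, -0.0207,  0.1196]))]
shift [ 0.07  0.03 11.34] turn -0.1 rows>= 1.8 q6 -13.2
```

>>> move_arm --series "0 0 3 0 -0.2; 0 0 6 0 -0.2; 0 0 9 0 -0.2; 0 0 10.5 0 -0.2; 0 0 11 0 -0.2; 0 0 11.2 0 -0.2; 0 0 11.3 0 -0.2; 0 0 11.3 0 -0.2"

```text
time_s: 49.3
position: [0.6395, -0.0179, 0.0179]
tool_rot: [[-0.017, 1.0, 0.001], [1.0, 0.017, -0.0], [-0.0, 0.001, -1.0]]
ft_force: [0.3, -0.6, -2.8]
grip_width: 0.0589
gripper_force: 77.0
```

>>> move_arm --series "0 0 0 0 -0.2; 0 0 0 0 1; 0 0 0 0 1; 0 0 0 0 1; 0 0 -3 0 1; 0 0 -8 0 1; 0 0 -13 0 1; 0 0 -15 0 1"

```text
time_s: 50.3
position: [0.6401, -0.0179, 0.1709]
tool_rot: [[-0.017, 1.0, 0.005], [1.0, 0.017, -0.001], [-0.001, 0.005, -1.0]]
ft_force: [-0.4, 0.2, 0.6]
grip_width: 0.0852
gripper_force: 0.0
```

```bash
python3 - <<'E'
from h import *
s=observe();print(s['position'],s['q'][5])
cm=cam("wrist");print("tub",rects("tub","wrist",.049,cm),rects("spacer1","wrist",.02,cm))
go([.62,-.25,.2],90); go([.66,-.342,.2],90)
E
```

```text
[ 0.64009438 -0.01794215  0.17090009] -13.164037307853876
tub [(0.58, 0.6393, -0.0172, 93.2, 60.4, -89.2), (0.49, 0.5698, -0.1494, 69.0, 65.6, -88.5)] [(0.98, 0.6382, -0.0327, 41.8, 16.4, 1.9), (0.93, 0.6391, -0.048, 41.3, 14.8, 0.9), (0.92, 0.6341, -0.0137, 41.1, 14.9, 0.9)]
shift [-23.18  -2.33  -3.21] turn -89.0 rows>= 8.3 q6 -13.2
shift [-32.45   1.51  -3.2 ] turn -89.0 rows>= 8.3 q6 -13.2
```

Tub stands on the mat with all three spacers inside. Now the lever, pushed to the front with shut fingers from behind.

>>> move_arm --series "-5.4 -0.3 -2 0 -1; -10.9 -0.5 -3 0 -1; -16.3 -0.8 -3 0 -1; -21.7 -1 -3 0 -1; -27.2 -1.3 -3 0 -1; -32.6 -1.5 -3 0 -1; -32.6 -1.5 -3 0 -1; -32.6 -1.5 -3 0 -1"

```text
time_s: 51.45
position: [0.6296, -0.3436, 0.1956]
tool_rot: [[-0.017, 1.0, -0.002], [1.0, 0.017, 0.002], [0.002, -0.002, -1.0]]
ft_force: [-0.3, 0.2, -0.2]
grip_width: 0.0
gripper_force: 0.0
```

```bash
python3 - <<'E'
from h import *
s=observe();print(s['position'],s['grip_width'])
go([.63,-.344,.118],1)
E
```

```text
[ 0.62958849 -0.34358594  0.19557744] 1.8811001580821903e-05
shift [-0.06  0.06  7.76] turn -0.0 rows>= 1.2 q6 -39.0
```

>>> move_arm --series "0 0 4 0 -1; 0 0 7.7 0 -1; 0 0 7.7 0 -1; 0 -2 7.7 0 -1; 0 -3.5 7.7 0 -1; 0 -5 7.7 0 -1; 0 -6.5 7.7 0 -1; 0 -8 7.7 0 -1"

```text
time_s: 52.45
position: [0.5515, -0.3454, 0.1243]
tool_rot: [[-0.019, 1.0, 0.006], [1.0, 0.019, -0.005], [-0.005, 0.006, -1.0]]
ft_force: [2.5, -0.1, 1.3]
grip_width: -0.0003
gripper_force: 1.2
```

>>> move_arm --series "0 -1 0 0 -1; 0 -2 0.2 0 -1; 0 -3 0.4 0 -1; 0 -4 0.6 0 -1; 0 -5 1 0 -1; 0 -5.5 1.2 0 -1; 0 -6 1.2 0 -1; 0 -6 1.2 0 -1"

```text
time_s: 53.45
position: [0.4895, -0.3465, 0.1085]
tool_rot: [[-0.017, 1.0, -0.0], [1.0, 0.017, -0.0], [-0.0, -0.0, -1.0]]
ft_force: [-0.2, -0.7, 0.4]
grip_width: 0.0001
gripper_force: 0.0
```

>>> move_arm --series "0 -0.2 0 0 -1; 0 -0.4 0 0 -1; 0 -0.4 0 0 -1"

```text
time_s: 53.82
position: [0.4858, -0.3465, 0.1084]
tool_rot: [[-0.017, 1.0, -0.0], [1.0, 0.017, -0.0], [-0.0, -0.0, -1.0]]
ft_force: [-0.8, -0.9, -0.8]
grip_width: -0.0001
gripper_force: 0.3
```

>>> move_arm --series "0 -0.2 0 0 -1; 0 -0.4 0 0 -1; 0 -0.4 0 0 -1"

```text
time_s: 54.2
position: [0.4816, -0.3466, 0.1083]
tool_rot: [[-0.017, 1.0, -0.0], [1.0, 0.017, 0.0], [0.0, -0.0, -1.0]]
ft_force: [1.0, -0.0, 0.3]
grip_width: -0.0002
gripper_force: 0.2
```

>>> move_arm --series "0 -0.2 0 0 -1; 0 -0.4 0 0 -1; 0 -0.4 0 0 -1"

```text
time_s: 54.58
position: [0.4795, -0.3469, 0.1091]
tool_rot: [[-0.017, 1.0, 0.005], [1.0, 0.017, -0.002], [-0.002, 0.005, -1.0]]
ft_force: [10.0, 1.9, 1.1]
grip_width: -0.0004
gripper_force: 3.7
```

Force jumps to 10 N: lever at its stop. One small press more, then back off and check.

>>> move_arm --series "0 -0.1 0 0 -1; 0 -0.1 0 0 -1; 0 2 -1 0 -1; 0 4 -5 0 -1; 0 4 -10 0 -1; 2 4 -12 0 -1; 6 5 -13 0 -1; 12 7 -13 0 -1"

```text
time_s: 55.58
position: [0.545, -0.2253, 0.2384]
tool_rot: [[-0.015, 1.0, -0.0], [1.0, 0.015, -0.0], [-0.0, -0.0, -1.0]]
ft_force: [1.6, 0.1, 0.4]
grip_width: -0.0002
gripper_force: 0.0
```

>>> move_arm --series "0 -5 0 0 -1; 0 -10 0 0 -1; -2 -15 0 0 -1; -2 -18 0 0 -1; -2 -18 0 0 -1; -2 -18 0 0 -1"

```text
time_s: 56.32
position: [0.3661, -0.2488, 0.2381]
tool_rot: [[-0.017, 1.0, -0.0], [1.0, 0.017, 0.0], [0.0, -0.0, -1.0]]
ft_force: [0.5, -0.8, 1.3]
grip_width: -0.0001
gripper_force: 0.0
```

```bash
python3 - <<'E'
from h import *
s=observe();print(s['time_s'],s['position'])
im={}
for c in ("top","side"):
    cm=cam(c); im[c]=cm[0]["pixels"]
    for n in ("lever_knob","index_tip","lever_hinge","tub","spool","can","driver"):
        print(c,n,[(round(d["score"],2),np.round(d["point"],3).tolist()) for d in spotter.mark_of(n,c)][:1])
cv2.imwrite("pics/fin.png",np.vstack([cv2.resize(im["top"][90:300,100:440],(680,420)),cv2.resize(im["side"][70:250,130:320],(190,180))[:, :].repeat(1,0) if 0 else np.hstack([im["side"][60:240,130:390],np.zeros((180,420,3),np.uint8)])]))
E
```

```text
56.325 [ 0.36608568 -0.24881158  0.23810486]
top lever_knob [(0.75, [0.463, -0.34, 0.11])]
top index_tip [(0.51, [0.553, -0.323, 0.086])]
top lever_hinge [(0.81, [0.525, -0.342, 0.037])]
top tub [(0.62, [0.639, -0.02, 0.005])]
top spool [(0.87, [0.751, -0.103, -0.002])]
top can [(0.86, [0.737, 0.178, -0.004])]
top driver [(0.68, [0.32, 0.212, 0.0])]
side lever_knob [(0.55, [0.458, -0.343, 0.107])]
side index_tip [(0.51, [0.465, 0.235, 0.005])]
side lever_hinge [(0.61, [0.531, -0.344, 0.03])]
side tub [(0.56, [0.64, -0.02, 0.003])]
side spool [(0.72, [0.753, -0.098, -0.004])]
side can [(0.93, [0.74, 0.177, 0.0])]
side driver [(0.81, [0.319, 0.21, -0.0])]
```

View pics/fin.png

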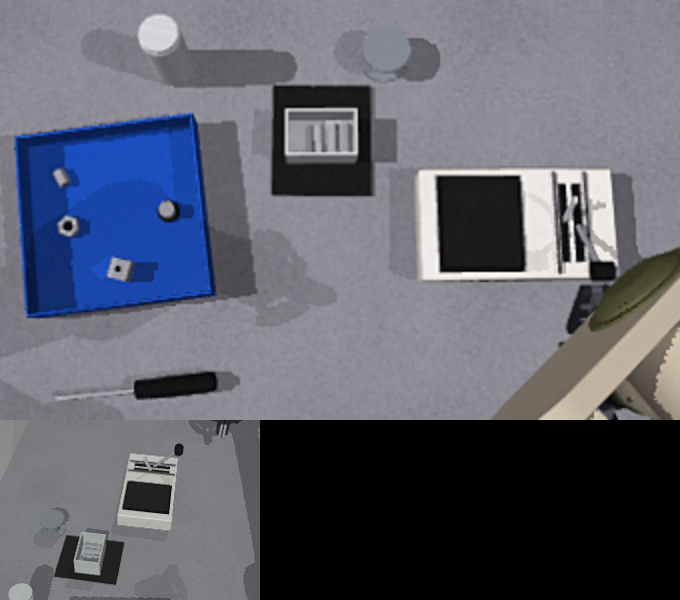

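The tub stands on the mat with three spacers (320,135). The lever grip (602,270) is at its front stop, the pointer still leans back (570,205), and the other parts and bystanders are undisturbed.

```bash
python3 -c "
from rig import order
print(order.close_job())"
```

```text
the job is handed in; nothing more can be done
None
```

The job is handed in: all three long spacers are in the tub on the mat, the lever was set to within about 0.02 rad of the pointer as measured from the images, the pad was held fully down for 5 s, and the lever is back at its off stop.

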